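# Find the high point of a rocker's eccentric shaft

## Task

The drive shaft of the bag rocker lies loose in the two V-blocks: lower the dial indicator by its carriage so that the plunger rests on the eccentric in the middle and is pushed in about 15 mm, then let go of it. Then turn the shaft gently by its four-armed cross, without lifting it out of the V-blocks or touching the plunger, until the dial has shown its lowest and then its highest reading, and leave the shaft standing at the highest reading with the plunger still resting on it. Do not knock the other things about.

Things in the scene. Friction and masses are not known exactly. Their poses are not given: they have to be found in the camera images.
- fixture: steel base plate 220 x 270 x 16 mm, fixed; origin at the centre of its underside, z up, y along the shaft. It carries two V-blocks (24 mm wide, at y = -48 and +48 mm, 74 mm long in x, top 86 mm) and, at x = -62 mm, y = 0, an upright column 18 mm in diameter, its top 240 mm up, on which the indicator carriage slides. The shaft's axis runs along y at x = 0, z = 80 mm
- carriage (a joint): how far the indicator carriage has been slid straight down its column, m: 0 top, 0.070 bottom. It is held by friction (about 5 N of push starts it down, about 11 N up) and stays where it is left. At 0 the free plunger tip stands 135 mm above the fixture's origin
- carriage_grip (a point): centre of the top of the upright black fin on the carriage's arm, for lowering the indicator: fin 26 mm in the fixture's x, 14 mm thick in y, 40 mm high up to this point, at x = -30 mm, y = 0 of the fixture, between the column and the dial case (56 mm in diameter, x = -10 to +8 mm, top 21 mm lower than this point). Axes as the fixture's
- plunger (a joint): indicator reading: how far the plunger is pushed up into the indicator, m; 0 free, 0.030 hard stop. Spring force 0.8 N at 0, 3.2 N at 0.030. The dial's needle (face to the fixture's +x) stands straight up at 0 and turns clockwise, seen from in front, 108 degrees for every 10 mm
- plunger_tip (a point): lowest point of the 8 mm ball end of the plunger, at x = 0, y = 0 of the fixture; lowered, it bears from above on the shaft's eccentric, whose top there goes from 89 mm to 101 mm above the fixture's origin as the shaft turns. Axes as the fixture's
- cross_centre (a point): centre of the white cross on the end of the drive shaft, on its axis, about x = 0, y = -95 mm, z = 80 mm of the fixture. Turns with the shaft: y along the shaft; the four arms, plastic-sleeved bars 10 mm in diameter, reach 52 mm from the axis along +x, -x, +z, -z; hub 30 mm in diameter, 26 mm long. 2 to 5 N on the flank of an arm turns the shaft; it stays where it is left. Arm ends wedge
- shaft: loose steel shaft, about 0.8 kg, 20 mm in diameter, 195 mm long, in the V-blocks: cross at its -y end, toothed pulley 44 mm in diameter at y = 70 to 88 mm, two collars, and in the middle (y = -27 to +27 mm) a round eccentric, 30 mm in diameter, its centre 6 mm off the axis, at an unknown angle to the cross and to this frame. Origin on the axis midway between the V-blocks, y along the shaft
- bearing: steel ring bearing, 32 mm outside, 10 mm high, loose on the base plate; origin at the centre of its underside; leave alone
- weight: small knobbed brass weight, 26 mm in diameter, 36 mm high, loose on the base plate; origin at the centre of its underside; leave alone
- wrench: steel open-ended spanner lying on the bench; leave alone
- label_roll: roll of blank labels, 84 mm in diameter, 50 mm high, standing on its end on the bench; leave alone
- grease_jar: jar 54 mm in diameter, 55 mm high; leave alone
- parts_tray: open steel tray 120 x 90 x 30 mm; leave alone
- sample_cup: white cup 60 mm in diameter, 60 mm high; leave alone
Mind the look-alikes: they are no part of the job. Leave any purple look-alike of the shaft alone.

How it is judged (in metres and radians):
On the way, in this order (a step that is already met when the one before it is completed fails the run):
1. the plunger rests on the shaft's eccentric, pushed in 10 to 20 mm, and the carriage is let go (value of joint plunger between 0.01 and 0.02 m and contact force between plunger and shaft above 0.3 N and contact force between the fingers and carriage below 0.1 N), for 0.2 s.
2. with the plunger on it, the eccentric's low side comes under the plunger (within 1.5 mm of the lowest reading) (z of plunger_tip in the frame of fixture below 0.0905 m and contact force between plunger and shaft above 0.2 N), for 0.1 s.
At the end, for the whole second after the job is handed in: The plunger rests on the eccentric and shows within 1 mm of the highest reading (its tip at least 100 mm above the fixture's origin); the shaft lies seated in the V-blocks (axis within 3 mm of its height) and is at rest (z of plunger_tip in the frame of fixture above 0.1 m and contact force between plunger and shaft above 0.3 N and z of cross_centre in the frame of fixture between 0.077 and 0.083 m and linear speed of shaft below 0.01 m/s and angular speed of shaft below 0.1 rad/s); the robot touches nothing.
It fails at once if the plunger is forced on the shaft with more than 8 N (driven against its stop) (contact force between plunger and shaft above 8 N).
It fails at once if the robot touches the plunger (contact force between any of the fingers, the arm and plunger above 0.5 N).
It fails at once if the robot presses on the shaft or its cross with more than 25 N (contact force between any of the fingers, the arm and shaft above 25 N).
It fails at once if the shaft is lifted or pushed out of the V-blocks by more than 6 mm (z of any of cross_centre, shaft in the frame of fixture above 0.086 m).
It fails at once if one of the other things is moved by more than 20 mm (distance of any of bearing, weight, wrench, label_roll, grease_jar, parts_tray, sample_cup from where it was at the start of the episode above 0.02 m).
It also fails if it takes over 72 s, if anything falls off the work surface, if the arm or the gripper's body presses on something with over 40 N, if the wrist force passes 120 N, or if a joint passes its speed limit or range.

## Robot

A 6-joint arm with a two-finger parallel gripper is mounted at the origin on the work surface. World frame = base frame: x ahead of the robot, y to its left, z up, the work surface at z = 0. Lengths are in m, angles in degrees, forces in N, time in s.
With the tool pointing down it reaches from about 0.35 to 0.875 m from the base axis. Payload 4.2 kg.
Tool frame: the origin (TCP) lies midway between the tips of the shut fingers; the grasp point (between the pads) lies 19 mm behind it; z points along the fingers, y is the direction in which the jaws open and shut (so a half turn about z gives the same grasp; the last joint's range is limited). The gripper opens to 87 mm and grips with 3 to 60 N. Pads are 19 mm wide; open, the fingers measure 117 mm over their backs; the gripper's body (75 mm by 190 mm) begins 51 mm behind the grasp point.
Start: joints at [85.176, 22.042, 0.453, 0, -68.411, -14.817], TCP at [0.21, 0.589, 0.223] pointing down, gripper open.
Joint ranges: [-179.83, 179.83], [-69.29, 118.12], [-61.27, 80.66], [-181.25, 117.63], [-171.15, -9.14], [-177.46, 177.46]. Speed limits (degrees/s): [159.86, 159.86, 180, 180, 180, 180].

## Interface

Orientations are given as a 3x3 rotation matrix whose columns are the frame's x, y, z axes.
In Python, from station import sense, capture, finish_job gives the robot as it stands. The module is installed in compiled form; this text tells all that it offers.
- The arm moves only by the shell command python3 -m jog 'ROWS' [OPENING]. ROWS is JSON, a list of rows, each a list of 6 numbers: the shift along the tool's x, y, z in cm, then the turn, a rotation vector about the tool's x, y, z in degrees. In form: [[dx, dy, dz, wx, wy, wz], ...]. A call has exactly 5 rows; each row shifts and turns the commanded pose from where the row before left it, along the tool's axes as they then stand; what a row does not reach is not made up. A row lasts 1/12 s, in which the tool goes at most 41.7 mm and 7.16 degrees, less where a joint would pass 70% of its speed; a pose out of reach is approached as far as the arm can. A call is refused whole if a number of a shift passes 4.17 or a number of a turn 7.16, either way. A call with a gripper value outside its range is refused whole. OPENING is the finger opening in cm, from 0 to 8.7, set as the call begins (- or left out, the last holds). The fingers move at their own pace and stop on an object; the grip force is fixed at half the most. Time passes only in rows, so rows that do not move let the fingers close, or fill a call up. It gives the time, the measured TCP pose, the force and the opening at its end, in the units of the state.
- sense(): the state, without advancing time (a new reading comes with each control period).
- capture(name): name is "scene" or "top" or "wrist"; returns a dict with "frame" (400x640x3 uint8, red, green, blue), "fx", "fy", "cx", "cy" (pixels), "world_to_cam" (4x4, takes a point from world to camera coordinates). Camera axes: x right, y up, looking along -z (the intrinsics and any distortion apply to the point x, -y, -z); pixel columns grow to the right and rows downward; lengths in m; the calibration is good to about 2 mm. A picture is of the moment at which its call begins. There is no depth.
- finish_job(): hands the job in, once; it reports no verdict.
The state is a dict: "time_s": time; "joints": joint angles; "joint_velocities": joint speeds; "effort": joint torques, N m; "tcp_pos": TCP position; "ee_rot": TCP orientation; "wrist_force": force on the tool from outside, world axes, zero at the start; "moment": the same for the moment, N m; "gripper_width": opening from 0.0 (shut) to 1.0 (fully open).
Only numpy, scipy, OpenCV 4.12 (cv2) and the standard library are available. Lean on these libraries where they do the work, as an engineer would, in place of code of your own. Each camera call takes 0.05 s, during which the arm holds its last target.

## Working session

There is one attempt and no reset: what is moved stays moved. The work goes in short steps, Python scripts to look and compute and a shell command to move; the robot and the scene stay as the last step left them, time stands still between calls to the robot, and variables do not carry over. Pictures are saved under pics/ and viewed, and the job is handed in when it is done.

```bash
mkdir -p pics; cat > h.py <<'E'
import numpy as np, cv2
from station import sense, capture
def snap(n,f):
    c=capture(n); cv2.imwrite(f'pics/{f}.png',cv2.cvtColor(c['frame'],cv2.COLOR_RGB2BGR)); np.savez(f'pics/{f}.npz',**c); return c
def load(f): return dict(np.load(f'pics/{f}.npz',allow_pickle=True))
def proj(c,p):
    q=c['world_to_cam']@np.append(p,1); x,y,z=q[0],-q[1],-q[2]
    return np.array([c['fx']*x/z+c['cx'],c['fy']*y/z+c['cy']])
def ray(c,uv):
    M=np.linalg.inv(c['world_to_cam']); d=np.array([(uv[0]-c['cx'])/c['fx'],-(uv[1]-c['cy'])/c['fy'],-1])
    return M[:3,3],M[:3,:3]@d
def onz(c,uv,z):
    o,d=ray(c,uv); return o+d*(z-o[2])/d[2]
def tri(c1,a,c2,b):
    o1,d1=ray(c1,a);o2,d2=ray(c2,b)
    s=np.linalg.lstsq(np.c_[d1,-d2],o2-o1,rcond=None)[0]
    p,q=o1+d1*s[0],o2+d2*s[1]; return (p+q)/2,np.linalg.norm(p-q)
E
python3 - <<'E'
from h import *
for n in ("scene","top","wrist"):
    c=snap(n,n+"0"); print(n,{k:np.round(v,3) for k,v in c.items() if k!='frame'})
print(sense())
E
```

```text
scene {'fx': np.float64(362.337), 'fy': np.float64(362.337), 'cx': np.float64(319.152), 'cy': np.float64(193.965), 'world_to_cam': array([[ 0.415,  0.91 ,  0.005, -0.231],
       [-0.673,  0.304,  0.674,  0.274],
       [ 0.612, -0.283,  0.739, -1.352],
       [ 0.   ,  0.   ,  0.   ,  1.   ]])}
top {'fx': np.float64(377.091), 'fy': np.float64(377.091), 'cx': np.float64(323.164), 'cy': np.float64(201.919), 'world_to_cam': array([[-6.100e-02, -9.980e-01,  1.000e-03,  3.200e-02],
       [ 9.780e-01, -5.900e-02,  1.990e-01, -5.760e-01],
       [-1.980e-01,  1.300e-02,  9.800e-01, -1.166e+00],
       [ 0.000e+00,  0.000e+00,  0.000e+00,  1.000e+00]])}
wrist {'fx': np.float64(299.514), 'fy': np.float64(299.514), 'cx': np.float64(321.602), 'cy': np.float64(191.556), 'world_to_cam': array([[-0.337, -0.942,  0.002,  0.624],
       [ 0.904, -0.324, -0.277,  0.034],
       [ 0.262, -0.092,  0.961, -0.391],
       [ 0.   ,  0.   ,  0.   ,  1.   ]])}
{'time_s': 0.15, 'joints': array([ 8.51762714e+01,  2.20814616e+01,  3.97994284e-01, -1.68163135e-02,
       -6.84119393e+01, -1.48184772e+01]), 'joint_velocities': array([ 0.08745714, -0.19495862,  0.13908861,  0.08308378, -0.03319615,
        0.03665314]), 'effort': array([-4.67199834e-05, -3.91050911e+01,  1.87586653e+01,  4.22233611e+00,
        1.23819787e-02, -1.42701520e-04]), 'tcp_pos': array([0.20992327, 0.58821603, 0.22171352]), 'ee_rot': array([[ 9.41773745e-01, -3.36246997e-01, -4.11968150e-04],
       [-3.36247210e-01, -9.41772338e-01, -1.63629692e-03],
       [ 1.62219717e-04,  1.67954462e-03, -9.99998576e-01]]), 'wrist_force': array([ 0.49208136,  0.38598928, -0.18857795]), 'moment': array([-0.00647745, -0.01932481, -0.02622602]), 'gripper_width': 0.9961533752893017}
```

View pics/scene0.png

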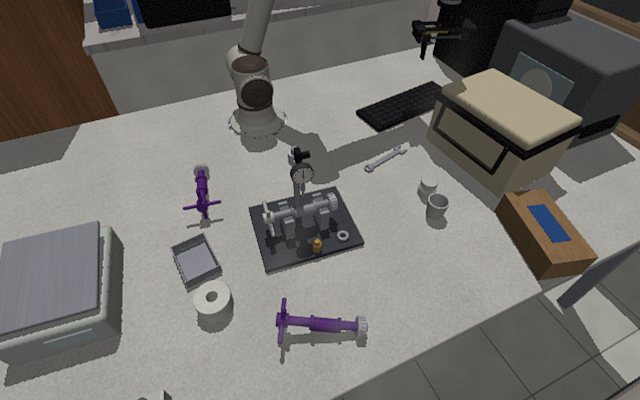

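View pics/top0.png

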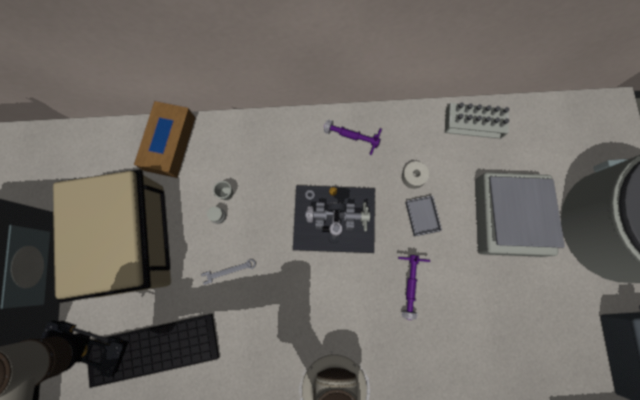

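View pics/wrist0.png

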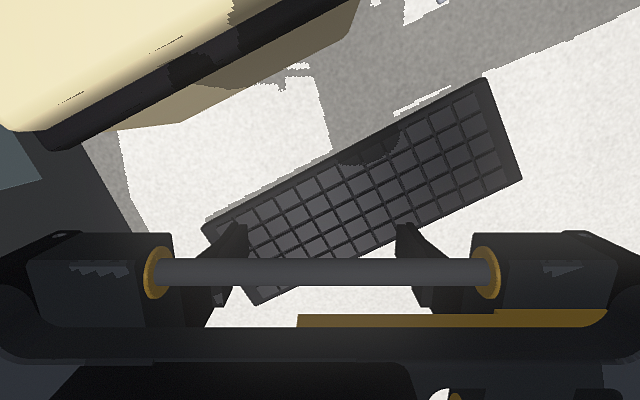

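```bash
python3 - <<'E'
from h import *
c=load('top0'); f=c['frame']
a=cv2.resize(f[170:270,280:390][:,:,::-1],None,fx=5,fy=5,interpolation=cv2.INTER_CUBIC)
s=load('scene0'); b=cv2.resize(s['frame'][135:280,235:375][:,:,::-1],None,fx=4,fy=4,interpolation=cv2.INTER_CUBIC)
cv2.imwrite('pics/ta.png',a); cv2.imwrite('pics/sb.png',b)
# plate
for n,cc,box,thr in(('top',c,(280,170,390,270),80),('scene',s,(235,180,375,280),80)):
    x0,y0,x1,y1=box; g=cc['frame'][y0:y1,x0:x1].max(2)
    m=(g<thr).astype(np.uint8); m=cv2.morphologyEx(m,cv2.MORPH_CLOSE,np.ones((5,5)))
    k=max(cv2.findContours(m,0,1)[0],key=cv2.contourArea)
    q=cv2.approxPolyDP(cv2.convexHull(k),4,True)[:,0]+[x0,y0]
    print(n,q.tolist()); print(cv2.minAreaRect(k))
    for p in q: print(np.round(onz(cc,p,0.016),4))
E
```

```text
top [[296, 187], [373, 188], [373, 251], [293, 249]]
((54.01918029785156, 48.48219299316406), (80.3153076171875, 65.06649780273438), 2.12109637260437)
[0.6422 0.0851 0.016 ]
[ 0.623  -0.1747  0.016 ]
[ 0.4118 -0.1563  0.016 ]
[0.4342 0.1046 0.016 ]
scene [[335, 187], [363, 244], [266, 273], [249, 207], [292, 180]]
((69.25395965576172, 40.01455307006836), (83.6529541015625, 102.43464660644531), 74.84593200683594)
[0.4396 0.1066 0.016 ]
[0.6571 0.0823 0.016 ]
[ 0.6335 -0.1802  0.016 ]
[ 0.4089 -0.1549  0.016 ]
[ 0.3581 -0.0014  0.016 ]
```

View pics/ta.png

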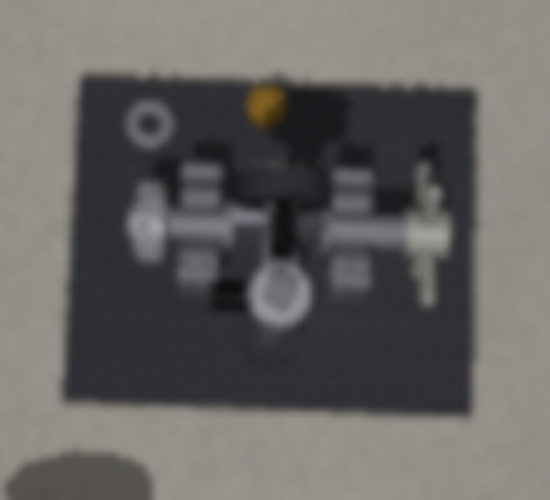

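View pics/sb.png

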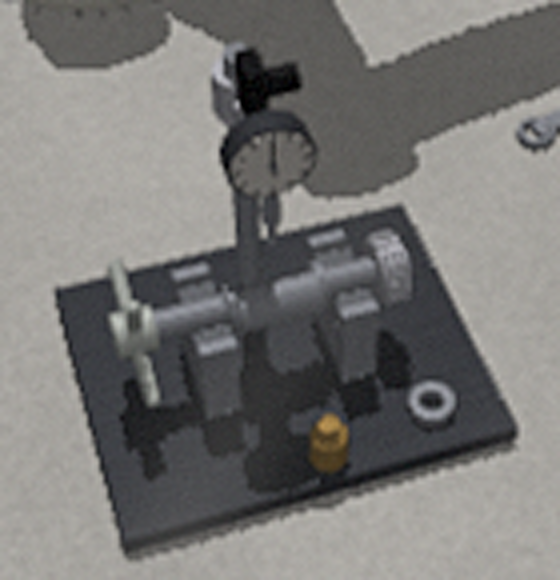

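```bash
cat >> h.py <<'E'
def plate(sets):
    W=[];L=[]
    loc=np.array([[.11,.135],[.11,-.135],[-.11,-.135],[-.11,.135]])
    for c,pts in sets:
        for p,l in zip(pts,loc): W.append(onz(c,p,.016)[:2]);L.append(l)
    W=np.array(W);L=np.array(L); z=(W-W.mean(0))@[1,1j]; l=(L-L.mean(0))@[1,1j]
    a=np.angle((z*l.conj()).sum()); R=np.array([[np.cos(a),-np.sin(a)],[np.sin(a),np.cos(a)]])
    t=W.mean(0)-R@L.mean(0); return t,R,np.degrees(a),W-(L@R.T+t)
E
python3 - <<'E'
from h import *
c=load('top0');s=load('scene0')
T=[(296,185),(375.4,188),(374,252.6),(293,250.4)]
S=[(364.5,244),(266.3,271),(249.2,207.5),(335.7,186.7)]
for x in ([(c,T)],[(s,S)],[(c,T),(s,S)]):
    t,R,a,r=plate(x); print(t,a,np.round(r*1000,1).tolist())
F=lambda p:np.append(R@np.array(p[:2])+t,p[2])
for n,p in dict(grip=(-.03,0,.24),col=(-.062,0,.24),cross=(0,-.095,.08),tip=(0,0,.135),pul=(0,.088,.08)).items():
    print(n,F(p).round(4),(proj(c,F(p))-[280,170])*5,(proj(s,F(p))-[235,135])*4)
E
```

```text
[ 0.5269321  -0.03808654] -5.5059799980074775 [[-0.2, -1.0], [-1.0, 0.2], [2.0, 2.8], [-0.8, -2.0]]
[ 0.53435392 -0.03439281] -6.206506022360772 [[0.4, -2.0], [-0.6, 2.8], [0.5, 1.8], [-0.3, -2.6]]
[ 0.53064301 -0.03623968] -5.855918316045922 [[-4.7, -2.0], [-3.8, -1.1], [-1.0, 0.2], [-5.3, -4.5], [4.9, -1.0], [2.2, 4.1], [3.5, 4.4], [4.3, -0.1]]
grip [ 0.5008 -0.0332  0.24  ] [279.81863417 226.10940884] [247.99150154  86.5921103 ]
col [ 0.469  -0.0299  0.24  ] [277.76883053 284.23869067] [233.14685652  53.07219824]
cross [ 0.521  -0.1307  0.08  ] [422.94741005 227.0014153 ] [129.8123979  332.74798749]
tip [ 0.5306 -0.0362  0.135 ] [275.57964198 205.63691037] [268.01384188 241.19173898]
pul [0.5396 0.0513 0.08  ] [133.84535393 215.10292694] [395.49845933 265.3767983 ]
```

```bash
python3 - <<'E'
from h import *
w=load('wrist0'); M=np.linalg.inv(w['world_to_cam'])
s=sense(); R=s['ee_rot']
print('cam',M[:3,3],'in tool',R.T@(M[:3,3]-s['tcp_pos']),'view dir tool',R.T@(-M[:3,2]),'right',R.T@M[:3,0])
print('delta tool to (.49,-.036,.43):',R.T@(np.array([.49,-.036,.43])-s['tcp_pos']))
E
```

```text
cam [0.28218101 0.56284971 0.38351134] in tool [ 7.66060375e-02 -1.35403507e-04 -1.61785847e-01] view dir tool [-2.77332563e-01 -1.46624671e-05  9.60773985e-01] right [-6.54934949e-04  9.99999770e-01 -1.73789389e-04]
delta tool to (.49,-.036,.43): [ 0.47369359  0.49404426 -0.20738016]
```

```bash
python3 -m jog '[[0,0,-4,0,0,0],[0,0,-4,0,0,0],[0,0,-4,0,0,0],[1,1,-4,0,0,0],[2,2,-4,0,0,0]]' 0
```

```text
time_s: 0.57
tcp_pos: [0.2258, 0.5551, 0.4173]
ee_rot: [[0.942, -0.334, 0.0], [-0.334, -0.942, 0.0], [-0.0, -0.0, -1.0]]
wrist_force: [0.7, 0.4, 0.6]
gripper_width: 0.706
```

```bash
python3 -m jog '[[2.5,2.6,0,0,0,0],[2.5,2.6,0,0,0,0],[2.5,2.6,0,0,0,0],[2.5,2.6,0,0,0,0],[2.5,2.6,0,0,0,0]]'; python3 -m jog '[[2.5,2.6,0,0,0,0],[2.5,2.6,0,0,0,0],[2.5,2.6,0,0,0,0],[2.5,2.6,0,0,0,0],[2.5,2.6,0,0,0,0]]'
```

```text
time_s: 0.98
tcp_pos: [0.3005, 0.388, 0.4156]
ee_rot: [[0.942, -0.336, -0.0], [-0.336, -0.942, -0.0], [-0.0, 0.0, -1.0]]
wrist_force: [0.1, -0.0, 0.6]
gripper_width: 0.319
time_s: 1.4
tcp_pos: [0.3744, 0.2236, 0.4158]
ee_rot: [[0.942, -0.336, -0.0], [-0.336, -0.942, 0.0], [-0.0, -0.0, -1.0]]
wrist_force: [1.2, 0.4, -0.0]
gripper_width: 0.02
```

```bash
python3 -m jog '[[3.3,3.4,0,0,0,0],[3.3,3.4,0,0,0,0],[3.3,3.4,0,0,0,0],[3.3,3.4,0,0,0,0],[3.3,3.4,0,0,0,0]]'; python3 -m jog '[[3,3.2,0,0,0,-4.6],[0,0,0,0,0,-4.6],[0,0,0,0,0,-4.6],[0,0,0,0,0,0],[0,0,0,0,0,0]]'
python3 - <<'E'
from h import *
c=snap('wrist','w1');c=snap('scene','s1')
E
```

```text
time_s: 1.82
tcp_pos: [0.4608, 0.0338, 0.4159]
ee_rot: [[0.942, -0.336, 0.0], [-0.336, -0.942, 0.0], [0.0, -0.0, -1.0]]
wrist_force: [0.7, 1.2, 0.4]
gripper_width: 0.004
time_s: 2.23
tcp_pos: [0.4773, -0.0025, 0.4156]
ee_rot: [[0.995, -0.104, -0.001], [-0.104, -0.995, -0.0], [-0.001, 0.0, -1.0]]
wrist_force: [0.0, 0.7, -0.8]
gripper_width: 0.006
```

View pics/w1.png

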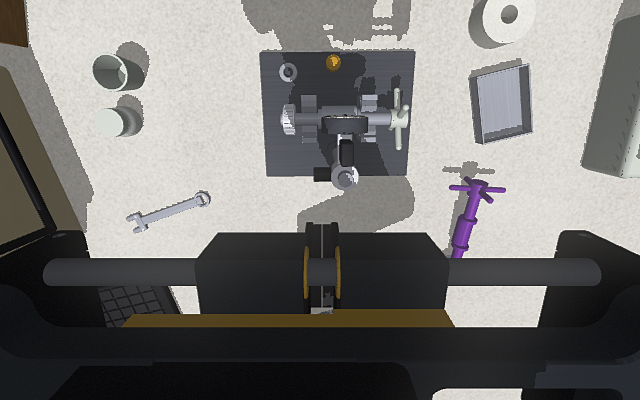

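View pics/s1.png

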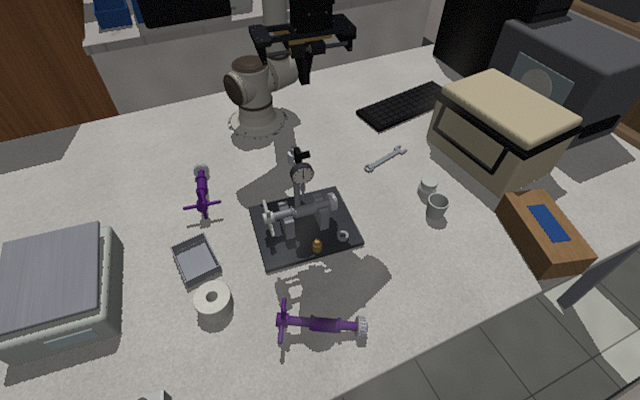

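```bash
python3 - <<'E'
from h import *
w=load('w1');f=w['frame']
cv2.imwrite('pics/w1c.png',cv2.resize(f[35:205,240:440][:,:,::-1],None,fx=4,fy=3.5,interpolation=cv2.INTER_CUBIC)[:600])
P=[(260.5,51.5),(414.5,51),(407.5,175),(267,177)]
t,R,a,r=plate([(w,P)]);print(t,a,np.round(r*1000,1).tolist())
s=load('s1'); print(sense()['tcp_pos'])
F=lambda p:np.append(R@np.array(p[:2])+t,p[2])
for z in(.24,.25,.26,.27):print(z,proj(w,F((-.03,0,z))),proj(w,F((-.062,0,.24))))
print(proj(w,F((0,-.095,.08))))
E
```

```text
[ 0.5293757  -0.03677456] -5.436764496627461 [[0.7, -2.5], [-0.7, 3.0], [0.6, -0.3], [-0.6, -0.1]]
[ 0.47720468 -0.00192843  0.41583168]
0.24 [347.26079899 152.20665011] [346.88407926 179.71943761]
0.25 [348.01264712 153.58778778] [346.88407926 179.71943761]
0.26 [348.80974268 155.05204454] [346.88407926 179.71943761]
0.27 [349.656297   156.60715654] [346.88407926 179.71943761]
[398.18453848 118.0544015 ]
```

View pics/w1c.png

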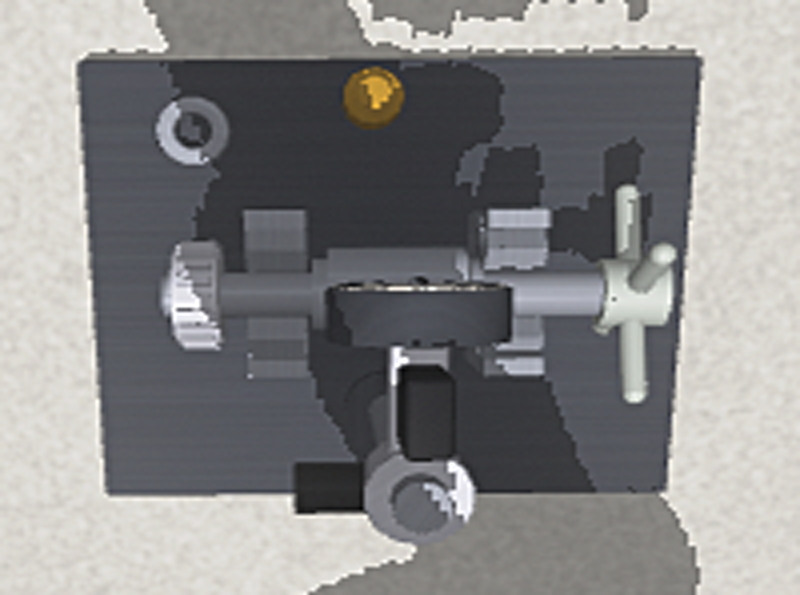

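```bash
python3 -m jog '[[1.3,1.5,0,0,0,0],[1.25,1.45,0,0,0,0],[0,0,-0.2,0,0,-0.5],[0,0,4,0,0,0],[0,0,4,0,0,0]]'; python3 -m jog '[[0,0,2,0,0,0],[0,0,0.5,0,0,0],[0,0,0.5,0,0,0],[0,0,0,0,0,0],[0,0,0,0,0,0]]'
python3 - <<'E'
from h import *
c=snap('wrist','w2');c=snap('scene','s2')
f=c['frame'];cv2.imwrite('pics/s2c.png',cv2.resize(f[90:280,230:380][:,:,::-1],None,fx=3.1,fy=3.1,interpolation=cv2.INTER_CUBIC))
E
```

```text
time_s: 2.75
tcp_pos: [0.501, -0.0334, 0.3392]
ee_rot: [[0.996, -0.093, 0.007], [-0.093, -0.996, 0.002], [0.007, -0.002, -1.0]]
wrist_force: [0.3, -0.2, -1.9]
gripper_width: 0.005
time_s: 3.17
tcp_pos: [0.5007, -0.0339, 0.3097]
ee_rot: [[0.996, -0.093, 0.003], [-0.093, -0.996, 0.0], [0.003, -0.001, -1.0]]
wrist_force: [-0.9, -1.0, 0.1]
gripper_width: 0.005
```

View pics/w2.png

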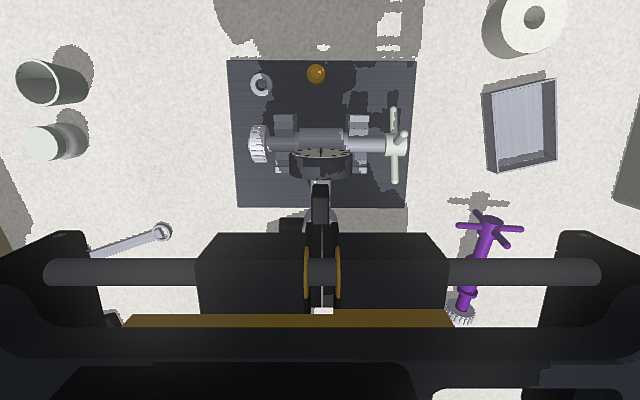

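View pics/s2c.png

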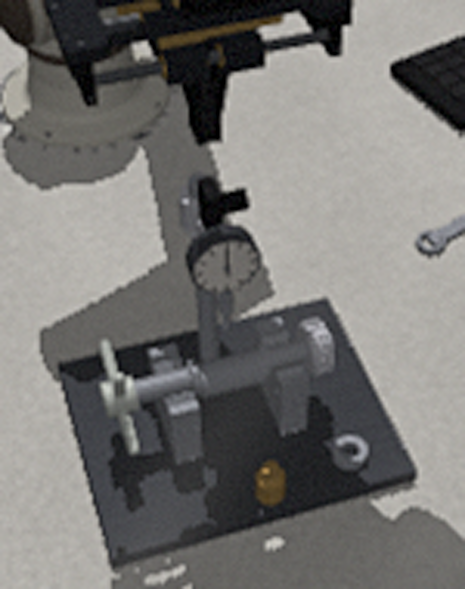

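```bash
python3 -m jog '[[0,0,0.8,0,0,0],[0,0,0.8,0,0,0],[0,0,0.8,0,0,0],[0,0,0.5,0,0,0],[0,0,0,0,0,0]]'; python3 -m jog '[[0,0,0.2,0,0,0],[0,0,0.2,0,0,0],[0,0,0.2,0,0,0],[0,0,0.2,0,0,0],[0,0,0,0,0,0]]';python3 -m jog '[[0,0,0.2,0,0,0],[0,0,0.2,0,0,0],[0,0,0.2,0,0,0],[0,0,0.2,0,0,0],[0,0,0,0,0,0]]'
```

```text
time_s: 3.68
tcp_pos: [0.4988, -0.0344, 0.277]
ee_rot: [[0.996, -0.093, -0.004], [-0.093, -0.996, -0.0], [-0.004, 0.001, -1.0]]
wrist_force: [-0.3, 1.1, -0.3]
gripper_width: 0.001
time_s: 4.1
tcp_pos: [0.4996, -0.0343, 0.2705]
ee_rot: [[0.996, -0.093, -0.001], [-0.093, -0.996, -0.0], [-0.001, 0.0, -1.0]]
wrist_force: [-0.3, 0.2, 0.3]
gripper_width: 0.005
time_s: 4.52
tcp_pos: [0.4995, -0.0343, 0.2623]
ee_rot: [[0.996, -0.093, -0.001], [-0.093, -0.996, -0.0], [-0.001, 0.0, -1.0]]
wrist_force: [-0.2, -0.2, 0.2]
gripper_width: 0.007
```

```bash
for i in 1 ; do python3 -m jog '[[0,0,0.1,0,0,0],[0,0,0.1,0,0,0],[0,0,0.1,0,0,0],[0,0,0.1,0,0,0],[0,0,0.1,0,0,0]]';python3 -m jog '[[0,0,0.1,0,0,0],[0,0,0.1,0,0,0],[0,0,0.1,0,0,0],[0,0,0.1,0,0,0],[0,0,0.1,0,0,0]]'; done
python3 - <<'E'
from h import *
c=snap('scene','s3')
f=c['frame'];cv2.imwrite('pics/s3c.png',cv2.resize(f[120:220,250:350][:,:,::-1],None,fx=5,fy=5,interpolation=cv2.INTER_CUBIC))
E
```

```text
time_s: 4.93
tcp_pos: [0.4998, -0.0343, 0.2585]
ee_rot: [[0.996, -0.093, 0.0], [-0.093, -0.996, -0.0], [0.0, 0.0, -1.0]]
wrist_force: [-2.5, 1.7, 4.7]
gripper_width: 0.004
time_s: 5.35
tcp_pos: [0.4998, -0.0343, 0.2531]
ee_rot: [[0.996, -0.093, 0.001], [-0.093, -0.996, -0.0], [0.001, 0.0, -1.0]]
wrist_force: [-2.7, 0.8, 5.4]
gripper_width: 0.001
```

View pics/s3c.png

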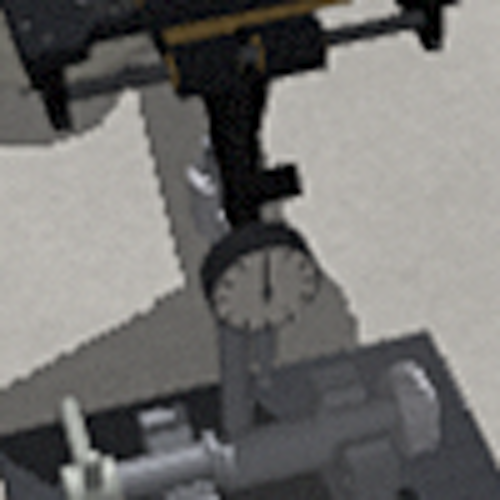

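```bash
python3 -m jog '[[0,0,0.3,0,0,0],[0,0,0.4,0,0,0],[0,0,0.4,0,0,0],[0,0,0.4,0,0,0],[0,0,0.3,0,0,0]]';python3 -m jog '[[0,0,0.4,0,0,0],[0,0,0.4,0,0,0],[0,0,0.4,0,0,0],[0,0,0.4,0,0,0],[0,0,0.2,0,0,0]]'
python3 - <<'E'
from h import *
c=snap('scene','s4')
f=c['frame'];cv2.imwrite('pics/s4c.png',cv2.resize(f[130:230,250:350][:,:,::-1],None,fx=5,fy=5,interpolation=cv2.INTER_CUBIC))
E
```

```text
time_s: 5.82
tcp_pos: [0.4998, -0.0343, 0.2348]
ee_rot: [[0.996, -0.093, 0.0], [-0.093, -0.996, -0.0], [0.0, 0.0, -1.0]]
wrist_force: [-2.1, 1.4, 6.5]
gripper_width: 0.006
time_s: 6.23
tcp_pos: [0.4999, -0.0343, 0.2168]
ee_rot: [[0.996, -0.093, 0.0], [-0.093, -0.996, -0.0], [0.0, 0.0, -1.0]]
wrist_force: [-2.3, 1.5, 7.4]
gripper_width: 0.003
```

View pics/s4c.png

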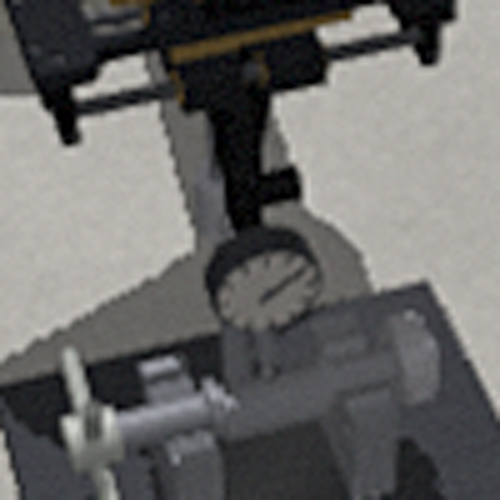

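```bash
python3 -m jog '[[0,0,0.2,0,0,0],[0,0,0.3,0,0,0],[0,0,0.3,0,0,0],[0,0,0.2,0,0,0],[0,0,0,0,0,0]]'
python3 - <<'E'
from h import *
c=snap('scene','s5');print(sense()['tcp_pos'],sense()['wrist_force'])
f=c['frame'];cv2.imwrite('pics/s5c.png',cv2.resize(f[130:230,250:350][:,:,::-1],None,fx=5,fy=5,interpolation=cv2.INTER_CUBIC))
E
```

```text
time_s: 6.7
tcp_pos: [0.4998, -0.0343, 0.2068]
ee_rot: [[0.996, -0.093, 0.0], [-0.093, -0.996, -0.0], [0.0, 0.0, -1.0]]
wrist_force: [-1.0, 0.7, 5.5]
gripper_width: 0.006
[ 0.49986973 -0.03430261  0.20684636] [-1.6997918   0.62706119  4.50633647]
```

View pics/s5c.png

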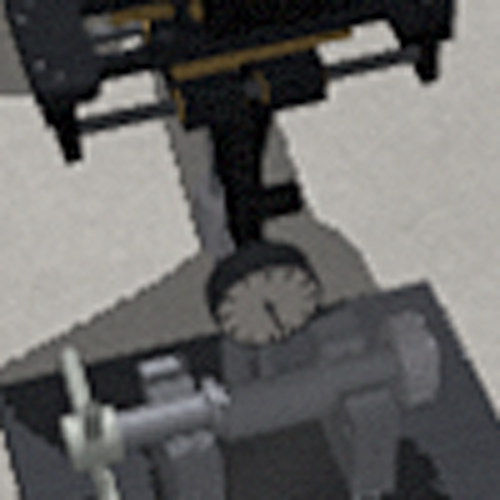

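```bash
python3 -m jog '[[0,0,-0.5,0,0,0],[0,0,-1.5,0,0,0],[0,0,-3,0,0,0],[0,0,-3,0,0,0],[0,0,-3,0,0,0]]'
python3 -m jog '[[0,0,-1,0,0,7],[0,0,-1,0,0,7],[0,0,0,0,0,7],[0,0,0,0,0,7],[0,0,0,0,0,7]]'
python3 -m jog '[[0,0,0,0,0,7],[0,0,0,0,0,7],[0,0,0,0,0,7],[0,0,0,0,0,7],[0,0,0,0,0,7]]'
python3 -m jog '[[0,0,0,0,0,7],[0,0,0,0,0,7],[0,0,0,0,0,6],[0,0,0,0,0,0],[0,0,0,0,0,0]]'
python3 - <<'E'
from h import *
c=snap('scene','s6');snap('wrist','w6')
f=c['frame'];cv2.imwrite('pics/s6c.png',cv2.resize(f[140:240,250:350][:,:,::-1],None,fx=5,fy=5,interpolation=cv2.INTER_CUBIC))
E
```

```text
time_s: 7.17
tcp_pos: [0.4995, -0.0344, 0.3173]
ee_rot: [[0.996, -0.093, -0.001], [-0.093, -0.996, -0.0], [-0.001, 0.0, -1.0]]
wrist_force: [0.5, -0.5, 0.2]
gripper_width: 0.004
time_s: 7.58
tcp_pos: [0.4998, -0.0342, 0.3364]
ee_rot: [[0.758, -0.652, -0.0], [-0.652, -0.758, 0.0], [-0.0, -0.0, -1.0]]
wrist_force: [0.6, -0.1, -0.3]
gripper_width: 0.009
time_s: 8.0
tcp_pos: [0.4998, -0.0342, 0.3361]
ee_rot: [[0.247, -0.969, -0.001], [-0.969, -0.247, 0.0], [-0.0, 0.001, -1.0]]
wrist_force: [-0.2, 1.4, -0.3]
gripper_width: 0.004
time_s: 8.42
tcp_pos: [0.4998, -0.0343, 0.3364]
ee_rot: [[-0.09, -0.996, -0.001], [-0.996, 0.09, 0.0], [-0.0, 0.001, -1.0]]
wrist_force: [-0.1, 0.1, -0.4]
gripper_width: 0.006
```

View pics/s6c.png

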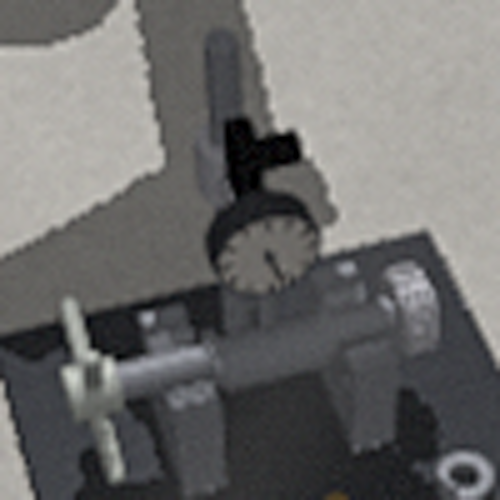

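View pics/w6.png

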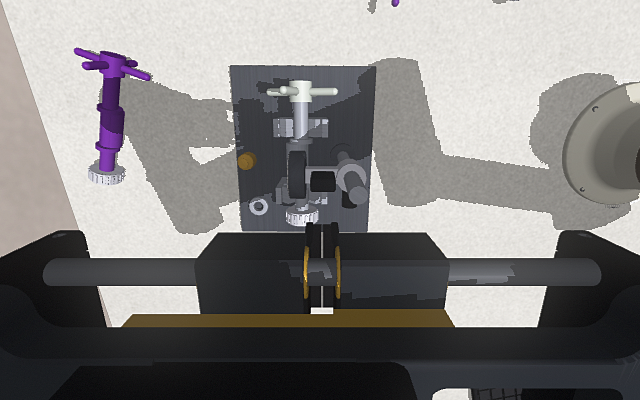

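```bash
python3 - <<'E'
from h import *
w=load('w6');f=w['frame']
P=[(230,66.5),(243,231),(369,230.5),(376,66)]
t,R,a,r=plate([(w,P)]);print(t,a,np.round(r*1000,1).tolist())
t=np.array([.5294,-.0368]);a=np.radians(-5.44);R=np.array([[np.cos(a),-np.sin(a)],[np.sin(a),np.cos(a)]])
F=lambda p:np.append(R@np.array(p[:2])+t,p[2])
b=cv2.resize(f[60:150,250:350][:,:,::-1],None,fx=6,fy=6,interpolation=cv2.INTER_CUBIC)
for ps,col in (((0,-.095,.08),(0,0,255)),((.052,-.095,.08),(0,255,0)),((-.052,-.095,.08),(0,255,0)),((0,-.095,.132),(255,0,0))):
    q=(proj(w,F(ps))-[250,60])*6; print(ps,q.round()); cv2.circle(b,(int(q[0]),int(q[1])),4,col,1)
cv2.imwrite('pics/w6c.png',b)
E
```

```text
[ 0.52804899 -0.03540286] 174.72608676264258 [[218.9, -17.9], [218.4, -21.5], [-219.5, 17.8], [-217.7, 21.6]]
(0, -0.095, 0.08) [300. 181.]
(0.052, -0.095, 0.08) [ 64. 180.]
(-0.052, -0.095, 0.08) [535. 182.]
(0, -0.095, 0.132) [281. 169.]
```

View pics/w6c.png

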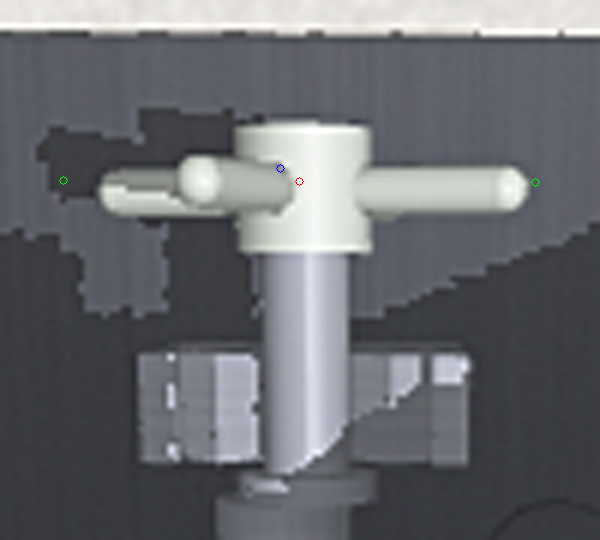

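```bash
python3 -m jog '[[3.2,-0.5,0,0,0,0],[3.2,-0.5,0,0,0,0],[3.0,-0.5,0,0,0,0],[0,0,0,0,0,0],[0,0,0,0,0,0]]'
python3 -m jog '[[0,0,4,0,0,0],[0,0,4,0,0,0],[0,0,3,0,0,0],[0,0,2,0,0,0],[0,0,0,0,0,0]]'
cat > v.py <<'E'
import sys
from h import *
n=sys.argv[1]
c=snap('scene','s'+n);w=snap('wrist','w'+n); s=sense()
t=np.array([.5290,-.0363]);a=np.radians(-5.44);R=np.array([[np.cos(a),-np.sin(a)],[np.sin(a),np.cos(a)]])
print('fix',np.append(R.T@(s['tcp_pos'][:2]-t),s['tcp_pos'][2]).round(4),s['wrist_force'].round(1),s['time_s'])
a=cv2.resize(c['frame'][140:240,240:340][:,:,::-1],None,fx=6,fy=6,interpolation=cv2.INTER_CUBIC)
b=cv2.resize(w['frame'][:,:][:,:,::-1],None,fx=.01,fy=.01)
cv2.imwrite(f'pics/v{n}.png',a); 
E
python3 v.py 7
```

```text
time_s: 8.93
tcp_pos: [0.5059, -0.1305, 0.3364]
ee_rot: [[-0.095, -0.996, -0.001], [-0.996, 0.095, 0.0], [-0.0, 0.001, -1.0]]
wrist_force: [-0.5, 0.1, 0.6]
gripper_width: 0.006
time_s: 9.35
tcp_pos: [0.5028, -0.1281, 0.2021]
ee_rot: [[-0.092, -0.996, -0.01], [-0.996, 0.092, 0.001], [-0.0, 0.01, -1.0]]
wrist_force: [-0.9, -0.9, -1.7]
gripper_width: 0.003
fix [-0.0138 -0.0942  0.2073] [-0.6  0.2  1. ] 9.45
```

View pics/v7.png

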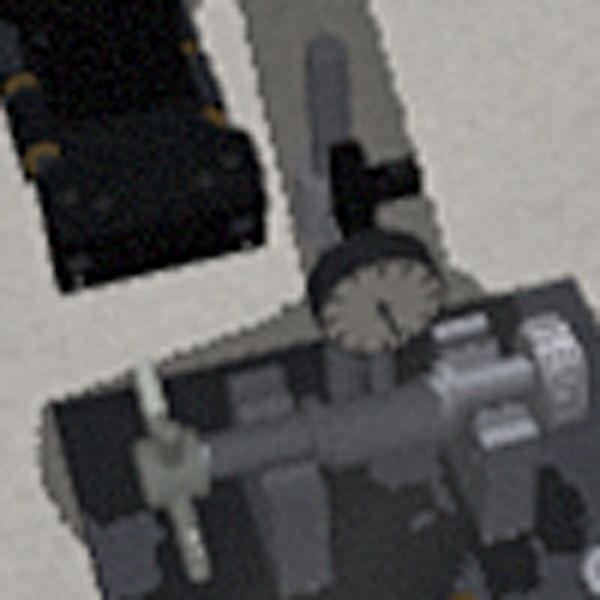

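View pics/w7.png

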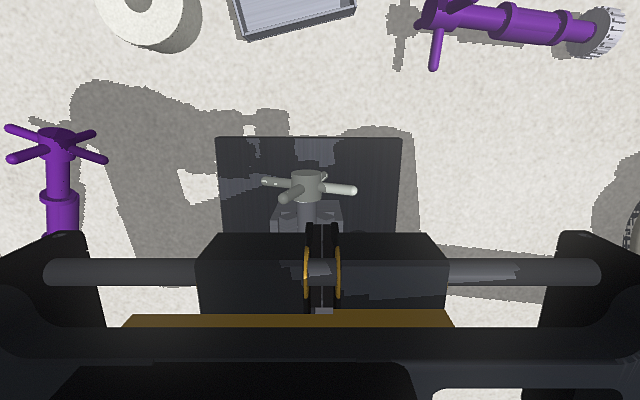

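```bash
python3 -m jog '[[0,0,2,0,0,0],[0,0,2,0,0,0],[0,0,1.5,0,0,0],[0,0,0.7,0,0,0],[0,0,0,0,0,0]]'
python3 v.py 8
```

```text
time_s: 9.87
tcp_pos: [0.5063, -0.129, 0.1452]
ee_rot: [[-0.092, -0.996, 0.0], [-0.996, 0.092, -0.0], [0.0, -0.0, -1.0]]
wrist_force: [0.1, 0.6, 0.0]
gripper_width: 0.007
fix [-0.0128 -0.0945  0.1466] [0.8 0.3 0.3] 9.9667
```

View pics/v8.png

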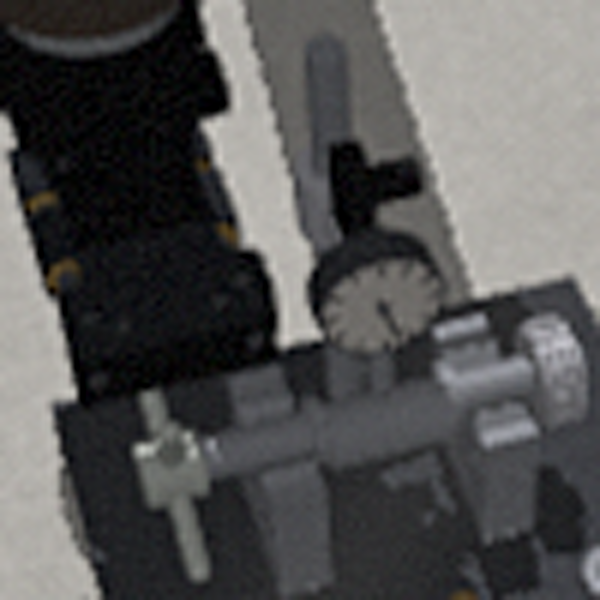

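View pics/w8.png

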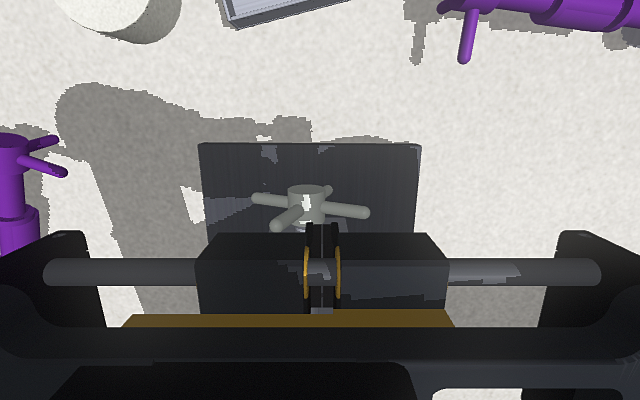

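```bash
python3 -m jog '[[0,0.2,0,0,0,0],[0,0,1,0,0,0],[0,0,1,0,0,0],[0,0,1,0,0,0],[0,0,0,0,0,0]]'
python3 v.py 9;  python3 -m jog '[[0,-0.2,0,0,0,0],[0,-0.2,0,0,0,0],[0,-0.2,0,0,0,0],[0,-0.2,0,0,0,0],[0,-0.2,0,0,0,0]]'; python3 v.py 10
```

```text
time_s: 10.38
tcp_pos: [0.502, -0.129, 0.1121]
ee_rot: [[-0.094, -0.996, -0.005], [-0.996, 0.094, 0.0], [0.0, 0.005, -1.0]]
wrist_force: [0.4, 0.8, -0.0]
gripper_width: 0.005
fix [-0.0166 -0.0949  0.114 ] [-0.5  0.4 -0.1] 10.4833
time_s: 10.9
tcp_pos: [0.5144, -0.13, 0.1151]
ee_rot: [[-0.093, -0.996, 0.001], [-0.996, 0.093, 0.0], [-0.0, -0.001, -1.0]]
wrist_force: [-0.6, 0.4, -0.7]
gripper_width: 0.005
fix [-0.0057 -0.0947  0.115 ] [0.2 0.5 0.1] 11.0
```

View pics/v10.png

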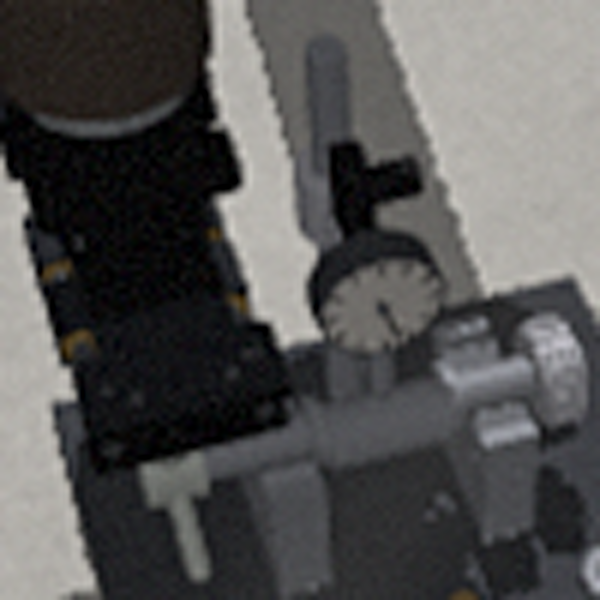

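View pics/w10.png

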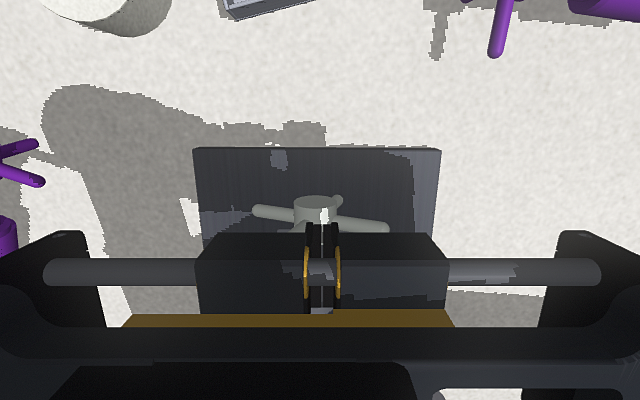

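```bash
python3 -m jog '[[0,-0.15,0,0,0,0],[0,-0.15,0,0,0,0],[0,-0.15,0,0,0,0],[0,-0.15,0,0,0,0],[0,-0.15,0.1,0,0,0]]'; python3 -m jog '[[0,-0.15,0.1,0,0,0],[0,-0.15,0.1,0,0,0],[0,-0.15,0.1,0,0,0],[0,-0.15,0.1,0,0,0],[0,-0.15,0.1,0,0,0]]';  python3 v.py 11
```

```text
time_s: 11.42
tcp_pos: [0.5213, -0.1307, 0.114]
ee_rot: [[-0.093, -0.996, -0.0], [-0.996, 0.093, -0.0], [0.0, 0.0, -1.0]]
wrist_force: [-0.7, 0.1, 1.6]
gripper_width: 0.004
time_s: 11.83
tcp_pos: [0.5292, -0.1315, 0.1089]
ee_rot: [[-0.093, -0.996, 0.0], [-0.996, 0.093, -0.0], [0.0, -0.0, -1.0]]
wrist_force: [-0.1, -0.2, 1.6]
gripper_width: 0.009
fix [ 0.0092 -0.0947  0.1087] [ 0.7 -0.2  0.1] 11.9333
```

View pics/v11.png

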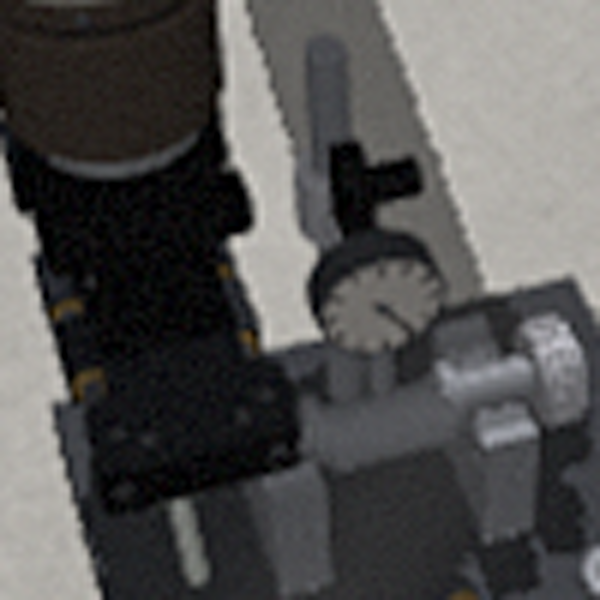

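View pics/w11.png

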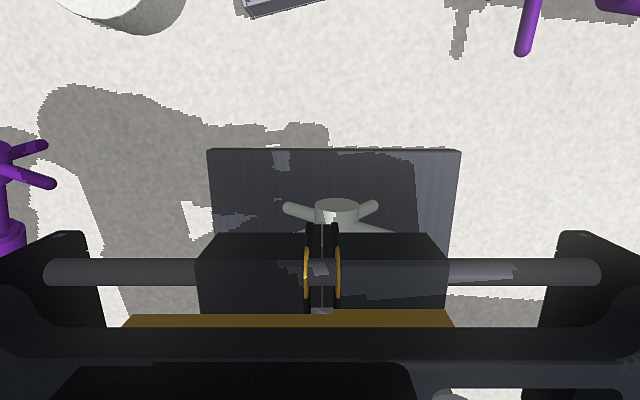

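```bash
python3 -m jog '[[0,-0.18,0.13,0,0,0],[0,-0.18,0.13,0,0,0],[0,-0.18,0.14,0,0,0],[0,-0.18,0.15,0,0,0],[0,-0.18,0.16,0,0,0]]'; python3 -m jog '[[0,-0.12,0.2,0,0,0],[0,-0.12,0.2,0,0,0],[0,-0.12,0.2,0,0,0],[0,-0.12,0.2,0,0,0],[0,-0.12,0.2,0,0,0]]';  python3 v.py 12
```

```text
time_s: 12.35
tcp_pos: [0.5377, -0.1322, 0.1014]
ee_rot: [[-0.093, -0.996, -0.001], [-0.996, 0.093, 0.0], [-0.0, 0.001, -1.0]]
wrist_force: [-1.5, -0.0, 0.9]
gripper_width: 0.005
time_s: 12.77
tcp_pos: [0.5437, -0.1328, 0.0914]
ee_rot: [[-0.093, -0.996, -0.001], [-0.996, 0.093, 0.0], [0.0, 0.001, -1.0]]
wrist_force: [-1.0, -0.3, 1.6]
gripper_width: 0.009
fix [ 0.0241 -0.0946  0.0913] [-0.1  0.6  0.4] 12.8667
```

View pics/v12.png

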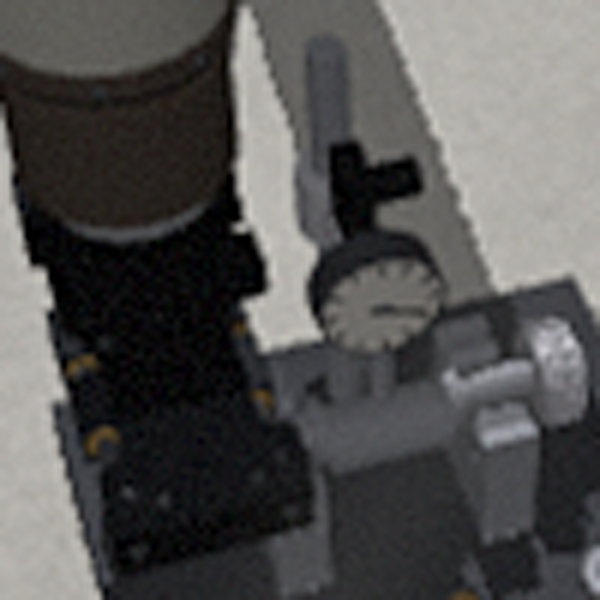

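View pics/w12.png

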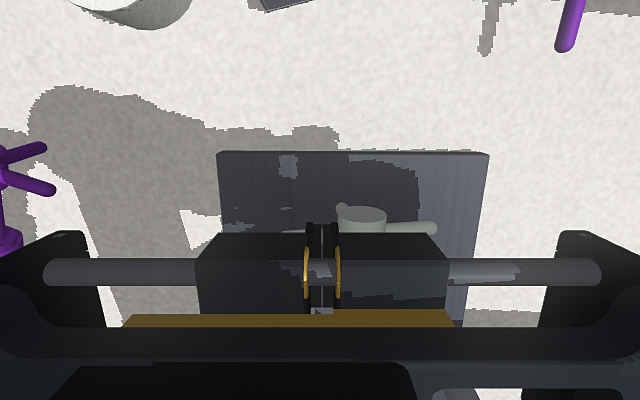

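```bash
python3 -m jog '[[0,-0.08,0.15,0,0,0],[0,-0.08,0.15,0,0,0],[0,-0.08,0.15,0,0,0],[0,-0.08,0.15,0,0,0],[0,-0.08,0.15,0,0,0]]'; python3 v.py 13
```

```text
time_s: 13.28
tcp_pos: [0.5479, -0.1332, 0.0843]
ee_rot: [[-0.093, -0.996, 0.0], [-0.996, 0.093, -0.0], [0.0, -0.0, -1.0]]
wrist_force: [-0.7, 0.2, 2.2]
gripper_width: 0.005
fix [ 0.0281 -0.0947  0.0841] [-1.1  0.1  1.2] 13.3833
```

View pics/v13.png

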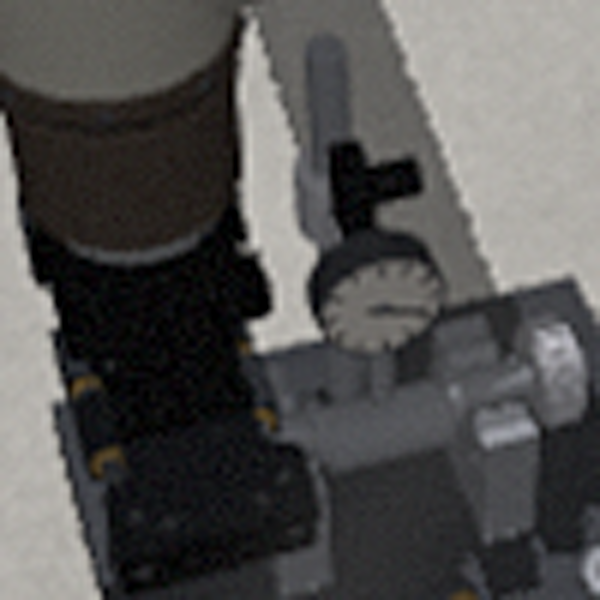

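```bash
cat > dial.py <<'E'
import sys
from h import *
t=np.array([.5290,-.0363]);a=np.radians(-5.44);R=np.array([[np.cos(a),-np.sin(a)],[np.sin(a),np.cos(a)]])
F=lambda p:np.append(R@np.array(p[:2])+t,p[2])
out=[]
for n in sys.argv[1:]:
    c=load('s'+n); w=.035; zc=.158
    src=np.float32([proj(c,F((.008,y,zc+z))) for y,z in((-w,w),(w,w),(w,-w),(-w,-w))])
    H=cv2.getPerspectiveTransform(src,np.float32([(0,0),(260,0),(260,260),(0,260)]))
    out.append(cv2.warpPerspective(c['frame'],H,(260,260),flags=cv2.INTER_CUBIC)[:,:,::-1])
cv2.imwrite('pics/dial_%s.png'%sys.argv[-1],np.hstack(out))
E
python3 dial.py 6 12 13
```

```text
(no output)
```

View pics/dial_13.png

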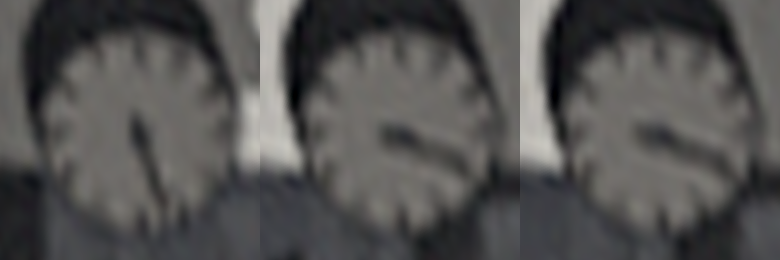

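```bash
python3 -m jog '[[0,-0.1,-0.5,0,0,0],[0,-0.2,-1.5,0,0,0],[0,0,-3,0,0,0],[0,0,-3.5,0,0,0],[0,0,0,0,0,0]]'; python3 -m jog '[[-3.5,0.3,-3,0,0,0],[-3.5,0.3,-3,0,0,0],[0,0,-3,0,0,0],[0,0,0,0,0,0],[0,0,0,0,0,0]]'; python3 v.py 14; python3 dial.py 6 13 14
```

```text
time_s: 13.8
tcp_pos: [0.5556, -0.1342, 0.177]
ee_rot: [[-0.091, -0.996, 0.015], [-0.996, 0.091, -0.002], [0.001, -0.015, -1.0]]
wrist_force: [1.0, -0.1, 2.0]
gripper_width: 0.005
time_s: 14.22
tcp_pos: [0.5526, -0.0694, 0.2558]
ee_rot: [[-0.092, -0.996, 0.006], [-0.996, 0.092, 0.001], [-0.001, -0.006, -1.0]]
wrist_force: [-0.7, -0.1, -0.7]
gripper_width: 0.008
fix [ 0.0249 -0.0315  0.2528] [-1.  -0.5 -0.5] 14.3167
```

View pics/dial_14.png

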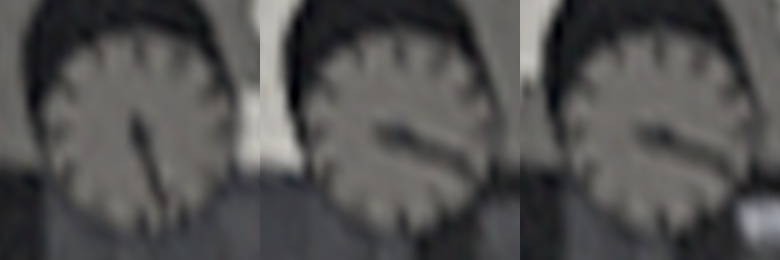

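View pics/w14.png

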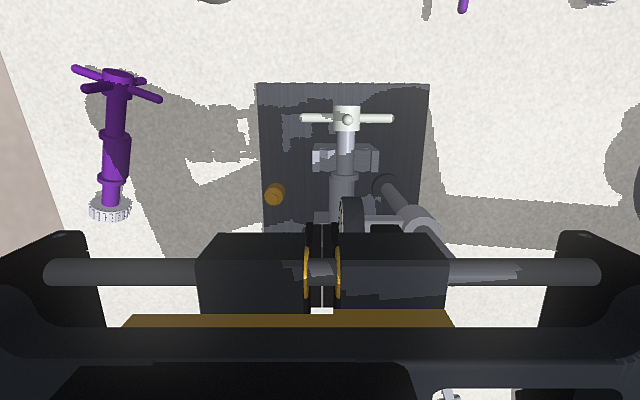

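View pics/v14.png

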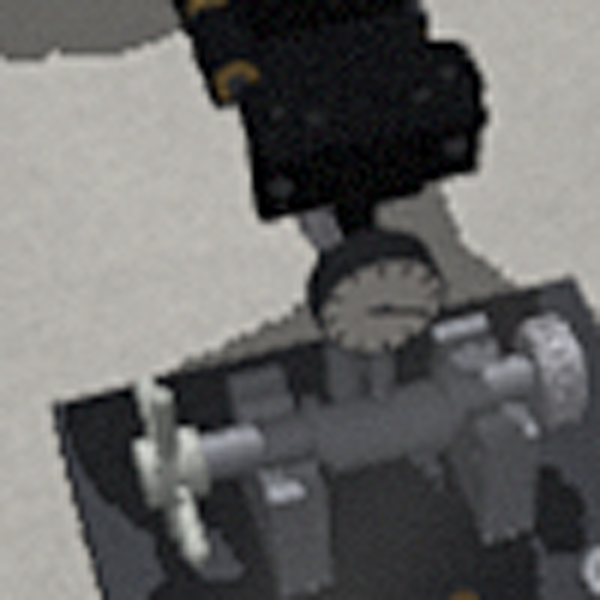

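```bash
python3 -m jog '[[3.2,2.2,0,0,0,0],[3.15,2.3,0,0,0,0],[0,0,2,0,0,0],[0,0,3,0,0,0],[0,0,2.5,0,0,0]]'; python3 -m jog '[[0,0,2.5,0,0,0],[0,0,2.5,0,0,0],[0,0,1.3,0,0,0],[0,0,0,0,0,0],[0,0,0,0,0,0]]'; python3 v.py 15
```

```text
time_s: 14.73
tcp_pos: [0.499, -0.1301, 0.1763]
ee_rot: [[-0.096, -0.995, -0.001], [-0.995, 0.096, 0.001], [-0.0, 0.001, -1.0]]
wrist_force: [-0.4, 1.2, -0.6]
gripper_width: 0.003
time_s: 15.15
tcp_pos: [0.4996, -0.1297, 0.1141]
ee_rot: [[-0.094, -0.996, -0.004], [-0.996, 0.094, -0.0], [0.001, 0.003, -1.0]]
wrist_force: [-0.1, 0.1, 0.7]
gripper_width: 0.005
fix [-0.0189 -0.0954  0.116 ] [0.2 0.  0.6] 15.25
```

View pics/w15.png

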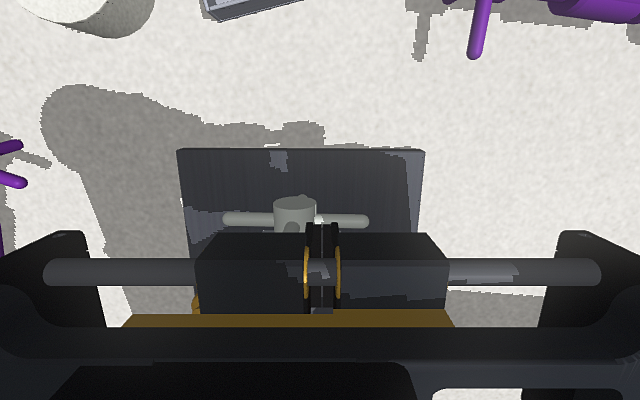

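```bash
python3 -m jog '[[0,-0.2,0,0,0,0],[0,-0.2,0,0,0,0],[0,-0.2,0,0,0,0],[0,-0.2,0,0,0,0],[0,-0.2,0,0,0,0]]'; python3 -m jog '[[0,-0.2,0,0,0,0],[0,-0.2,0,0,0,0],[0,-0.2,0,0,0,0],[0,-0.2,0.1,0,0,0],[0,-0.2,0.1,0,0,0]]';python3 -m jog '[[0,-0.15,0.1,0,0,0],[0,-0.15,0.1,0,0,0],[0,-0.15,0.1,0,0,0],[0,-0.15,0.1,0,0,0],[0,-0.15,0.1,0,0,0]]'; python3 v.py 16;  python3 dial.py 6 14 16
```

```text
time_s: 15.67
tcp_pos: [0.5102, -0.1301, 0.1156]
ee_rot: [[-0.093, -0.996, -0.001], [-0.996, 0.093, 0.0], [0.0, 0.001, -1.0]]
wrist_force: [-1.7, 0.1, 0.3]
gripper_width: 0.008
time_s: 16.08
tcp_pos: [0.5209, -0.1311, 0.1135]
ee_rot: [[-0.093, -0.996, 0.0], [-0.996, 0.093, -0.0], [0.0, -0.0, -1.0]]
wrist_force: [-1.3, -0.3, 1.3]
gripper_width: 0.005
time_s: 16.5
tcp_pos: [0.5284, -0.1317, 0.1085]
ee_rot: [[-0.093, -0.996, 0.001], [-0.996, 0.093, -0.0], [0.0, -0.001, -1.0]]
wrist_force: [-1.5, 0.7, 3.2]
gripper_width: 0.008
fix [ 0.0084 -0.095   0.1082] [-0.4 -0.7  0.9] 16.6
```

View pics/dial_16.png

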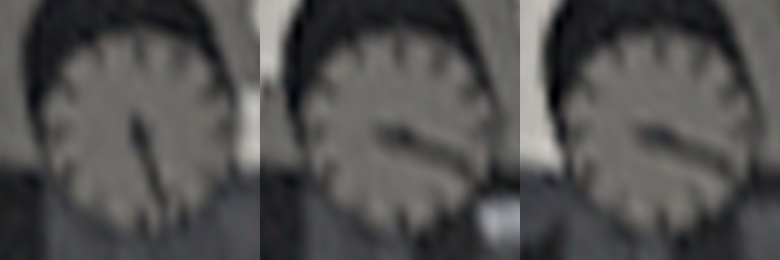

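View pics/w16.png

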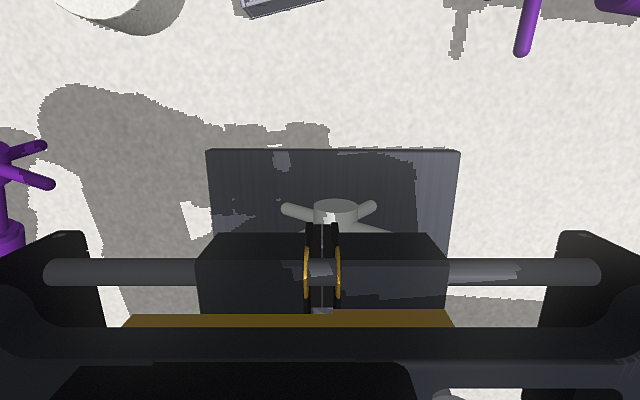

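```bash
python3 -m jog '[[0,-0.18,0.13,0,0,0],[0,-0.18,0.13,0,0,0],[0,-0.18,0.14,0,0,0],[0,-0.18,0.15,0,0,0],[0,-0.18,0.16,0,0,0]]'; python3 -m jog '[[0,-0.12,0.2,0,0,0],[0,-0.12,0.2,0,0,0],[0,-0.12,0.2,0,0,0],[0,-0.12,0.2,0,0,0],[0,-0.12,0.2,0,0,0]]';  python3 -m jog '[[0,-0.08,0.15,0,0,0],[0,-0.08,0.15,0,0,0],[0,-0.08,0.15,0,0,0],[0,-0.08,0.15,0,0,0],[0,-0.08,0.15,0,0,0]]'; python3 v.py 17;python3 dial.py 14 16 17
```

```text
time_s: 17.02
tcp_pos: [0.5368, -0.1325, 0.101]
ee_rot: [[-0.093, -0.996, -0.001], [-0.996, 0.093, 0.0], [-0.0, 0.001, -1.0]]
wrist_force: [-1.9, -0.0, 1.8]
gripper_width: 0.006
time_s: 17.43
tcp_pos: [0.5426, -0.1331, 0.0909]
ee_rot: [[-0.093, -0.996, -0.001], [-0.996, 0.093, 0.0], [0.0, 0.001, -1.0]]
wrist_force: [-2.7, -0.4, 0.8]
gripper_width: 0.007
time_s: 17.85
tcp_pos: [0.5469, -0.1335, 0.0838]
ee_rot: [[-0.093, -0.996, 0.0], [-0.996, 0.093, -0.0], [0.0, -0.0, -1.0]]
wrist_force: [-1.5, 0.8, 3.4]
gripper_width: -0.0
fix [ 0.0271 -0.0951  0.0836] [-0.7 -0.2  1.1] 17.95
```

View pics/dial_17.png

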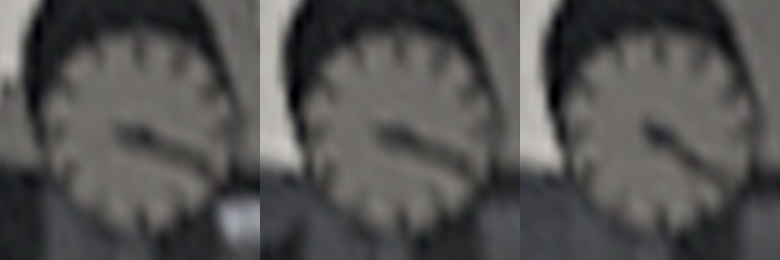

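View pics/w17.png

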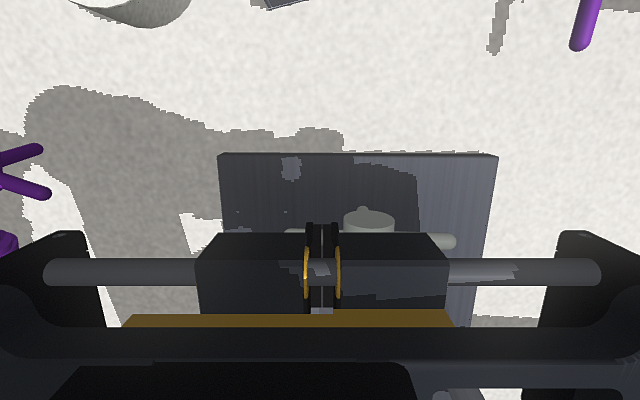

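```bash
python3 -m jog '[[0,-0.1,-0.5,0,0,0],[0,-0.2,-1.5,0,0,0],[0,0,-3,0,0,0],[0,0,-3.5,0,0,0],[0,0,0,0,0,0]]'; python3 -m jog '[[-3.5,0.3,-3,0,0,0],[-3.5,0.3,-3,0,0,0],[0,0,-3,0,0,0],[0,0,0,0,0,0],[0,0,0,0,0,0]]'; python3 v.py 18; python3 dial.py 16 17 18
```

```text
time_s: 18.37
tcp_pos: [0.5548, -0.1344, 0.1764]
ee_rot: [[-0.091, -0.996, 0.015], [-0.996, 0.091, -0.002], [0.001, -0.015, -1.0]]
wrist_force: [1.5, -0.7, 1.1]
gripper_width: 0.005
time_s: 18.78
tcp_pos: [0.5517, -0.0696, 0.2553]
ee_rot: [[-0.092, -0.996, 0.006], [-0.996, 0.092, 0.001], [-0.002, -0.006, -1.0]]
wrist_force: [-0.1, -0.8, -0.3]
gripper_width: 0.008
fix [ 0.0241 -0.0319  0.2522] [-0.4 -0.1  0.4] 18.8833
```

View pics/dial_18.png

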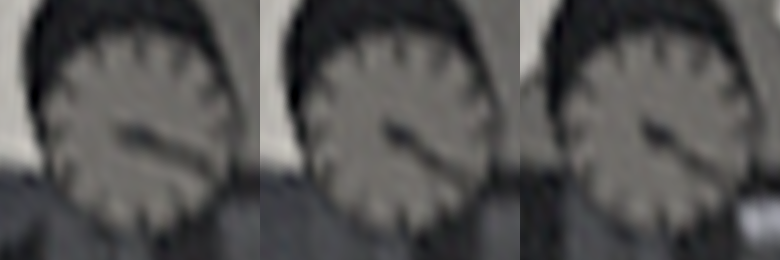

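View pics/w18.png

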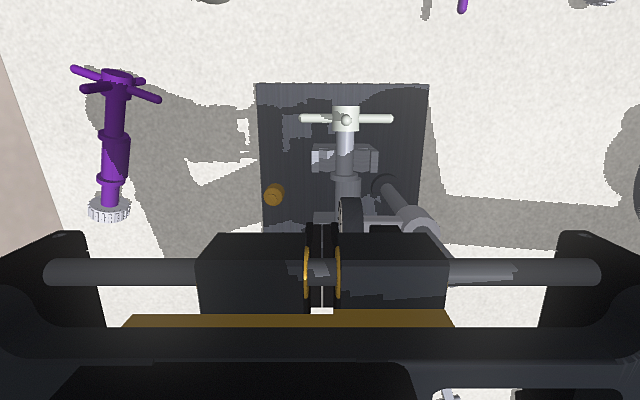

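View pics/v18.png

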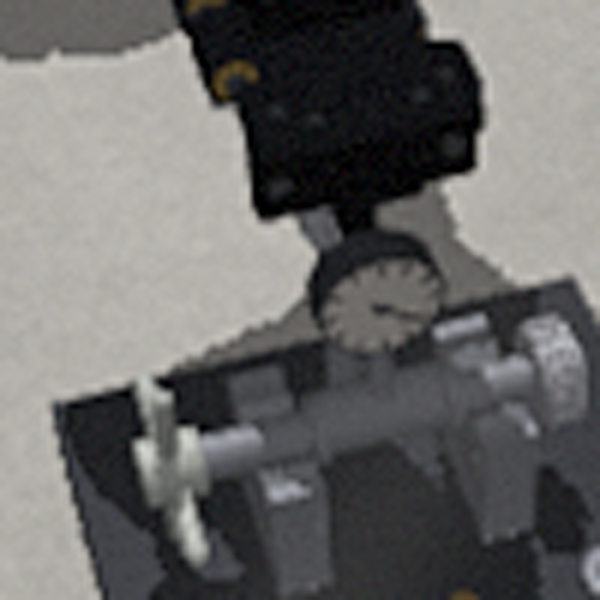

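```bash
python3 - <<'E'
from h import *
o=[cv2.resize(load(n)['frame'][75:235,255:435][:,:,::-1],None,fx=2.2,fy=2.2,interpolation=cv2.INTER_CUBIC) for n in('w14','w18')]
cv2.imwrite('pics/cmp.png',np.hstack(o))
E
```

```text
(no output)
```

View pics/cmp.png

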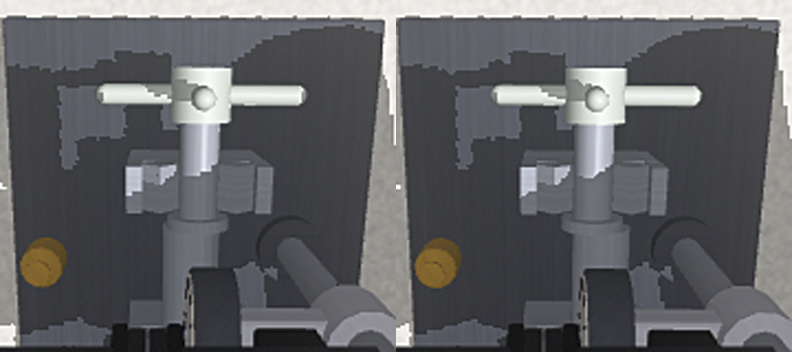

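```bash
python3 -m jog '[[3.2,2.2,0,0,0,0],[3.15,2.3,0,0,0,0],[0,0,2,0,0,0],[0,0,3,0,0,0],[0,0,2.5,0,0,0]]'; python3 -m jog '[[0,0,2.5,0,0,0],[0,0,2.5,0,0,0],[0,0,1.3,0,0,0],[0,0,0,0,0,0],[0,0,0,0,0,0]]'; python3 v.py 19
```

```text
time_s: 19.3
tcp_pos: [0.4982, -0.1304, 0.1758]
ee_rot: [[-0.096, -0.995, -0.001], [-0.995, 0.096, 0.001], [-0.0, 0.001, -1.0]]
wrist_force: [0.1, -0.2, -0.5]
gripper_width: 0.006
time_s: 19.72
tcp_pos: [0.4987, -0.1299, 0.1136]
ee_rot: [[-0.094, -0.996, -0.003], [-0.996, 0.094, -0.0], [0.001, 0.003, -1.0]]
wrist_force: [0.2, 0.4, 0.5]
gripper_width: 0.004
fix [-0.0198 -0.0957  0.1155] [0.4 1.2 0.2] 19.8167
```

View pics/w19.png

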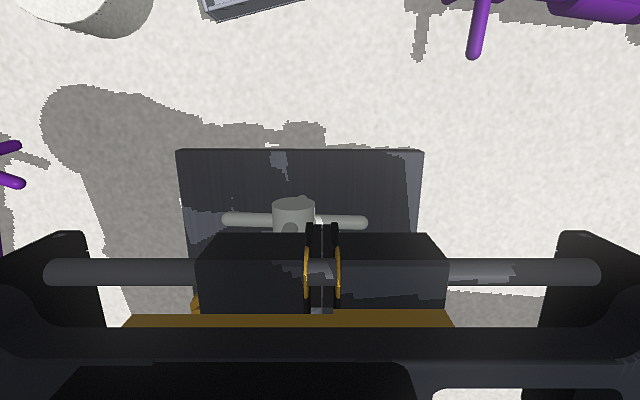

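```bash
python3 -m jog '[[0,-0.2,0,0,0,0],[0,-0.2,0,0,0,0],[0,-0.2,0,0,0,0],[0,-0.2,0,0,0,0],[0,-0.2,0,0,0,0]]'; python3 -m jog '[[0,-0.2,0,0,0,0],[0,-0.2,0,0,0,0],[0,-0.2,0,0,0,0],[0,-0.2,0.1,0,0,0],[0,-0.2,0.1,0,0,0]]';python3 -m jog '[[0,-0.17,0.1,0,0,0],[0,-0.17,0.1,0,0,0],[0,-0.17,0.1,0,0,0],[0,-0.17,0.1,0,0,0],[0,-0.17,0.1,0,0,0]]'
python3 v.py 20
python3 -m jog '[[0,-0.18,0.13,0,0,0],[0,-0.18,0.13,0,0,0],[0,-0.18,0.14,0,0,0],[0,-0.18,0.15,0,0,0],[0,-0.18,0.16,0,0,0]]'; python3 -m jog '[[0,-0.12,0.2,0,0,0],[0,-0.12,0.2,0,0,0],[0,-0.12,0.2,0,0,0],[0,-0.12,0.2,0,0,0],[0,-0.12,0.2,0,0,0]]';  python3 -m jog '[[0,-0.08,0.15,0,0,0],[0,-0.08,0.15,0,0,0],[0,-0.08,0.15,0,0,0],[0,-0.08,0.15,0,0,0],[0,-0.08,0.15,0,0,0]]'; python3 v.py 21;python3 dial.py 18 20 21
```

```text
time_s: 20.23
tcp_pos: [0.5092, -0.1303, 0.1151]
ee_rot: [[-0.093, -0.996, -0.001], [-0.996, 0.093, 0.0], [0.0, 0.001, -1.0]]
wrist_force: [-2.1, -0.3, 1.3]
gripper_width: 0.009
time_s: 20.65
tcp_pos: [0.5199, -0.1314, 0.113]
ee_rot: [[-0.093, -0.996, 0.0], [-0.996, 0.093, -0.0], [0.0, -0.0, -1.0]]
wrist_force: [-1.5, 0.3, 3.1]
gripper_width: 0.006
time_s: 21.07
tcp_pos: [0.5286, -0.1321, 0.1081]
ee_rot: [[-0.093, -0.996, 0.001], [-0.996, 0.093, -0.0], [0.0, -0.001, -1.0]]
wrist_force: [-0.6, -0.8, 2.4]
gripper_width: 0.005
fix [ 0.0086 -0.0954  0.1078] [-1.5  0.1  1.6] 21.1667
time_s: 21.58
tcp_pos: [0.5368, -0.1329, 0.1004]
ee_rot: [[-0.093, -0.996, -0.001], [-0.996, 0.093, 0.0], [-0.0, 0.001, -1.0]]
wrist_force: [-1.2, 0.2, 1.9]
gripper_width: 0.009
time_s: 22.0
tcp_pos: [0.5427, -0.1335, 0.0904]
ee_rot: [[-0.093, -0.996, -0.001], [-0.996, 0.093, 0.0], [-0.0, 0.001, -1.0]]
wrist_force: [-1.9, 0.2, 0.7]
gripper_width: 0.008
time_s: 22.42
tcp_pos: [0.547, -0.1339, 0.0833]
ee_rot: [[-0.093, -0.996, 0.0], [-0.996, 0.093, -0.0], [0.0, -0.0, -1.0]]
wrist_force: [-2.5, 0.2, 3.5]
gripper_width: 0.004
fix [ 0.0274 -0.0954  0.0832] [ 0.1 -0.3  2.2] 22.5167
```

View pics/dial_21.png

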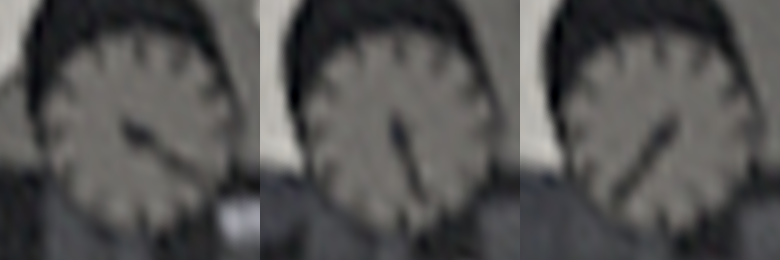

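View pics/w21.png

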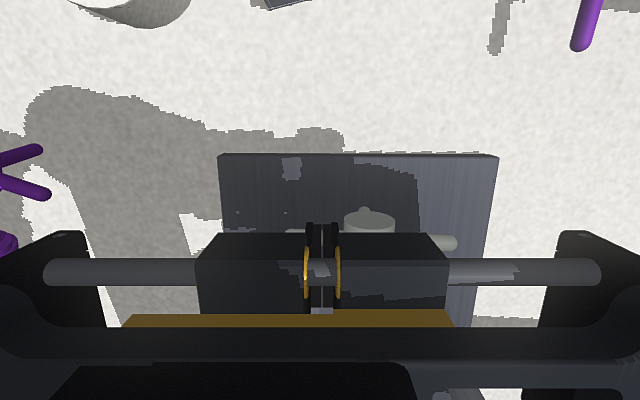

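```bash
python3 -m jog '[[0,-0.1,-0.5,0,0,0],[0,-0.2,-1.5,0,0,0],[0,0,-3,0,0,0],[0,0,-3.5,0,0,0],[0,0,0,0,0,0]]'; python3 -m jog '[[0,2.5,0,0,0,0],[0,2.5,0,0,0,0],[0,0,0,0,0,0],[0,0,2.5,0,0,0],[0,0,0,0,0,0]]';python3 v.py 22
```

```text
time_s: 22.93
tcp_pos: [0.5549, -0.1347, 0.1759]
ee_rot: [[-0.091, -0.996, 0.015], [-0.996, 0.091, -0.002], [0.001, -0.015, -1.0]]
wrist_force: [1.1, -0.1, 1.4]
gripper_width: 0.003
time_s: 23.35
tcp_pos: [0.4981, -0.1291, 0.1407]
ee_rot: [[-0.094, -0.996, -0.004], [-0.996, 0.094, 0.001], [-0.001, 0.005, -1.0]]
wrist_force: [-1.0, 0.3, -0.6]
gripper_width: 0.008
fix [-0.0198 -0.0955  0.1431] [-0.3 -0.5  0.9] 23.45
```

View pics/w22.png

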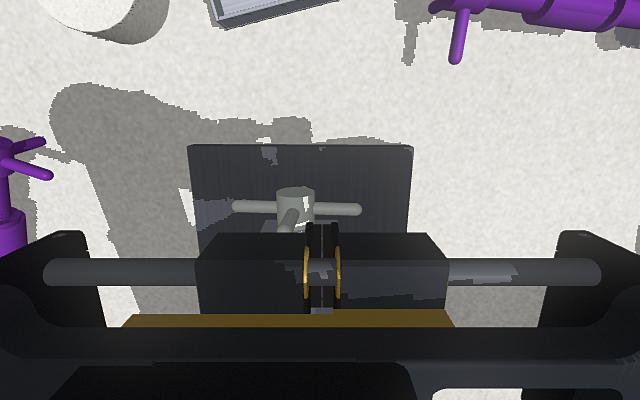

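```bash
python3 -m jog '[[0,0,1,0,0,0],[0,0,1,0,0,0],[0,0,0.8,0,0,0],[0,-0.2,0,0,0,0],[0,-0.2,0,0,0,0]]'; python3 -m jog '[[0,-0.2,0,0,0,0],[0,-0.2,0,0,0,0],[0,-0.2,0,0,0,0],[0,-0.2,0,0,0,0],[0,-0.2,0,0,0,0]]'; python3 -m jog '[[0,-0.2,0,0,0,0],[0,-0.2,0.1,0,0,0],[0,-0.2,0.1,0,0,0],[0,-0.15,0.1,0,0,0],[0,-0.15,0.1,0,0,0]]';python3 -m jog '[[0,-0.15,0.1,0,0,0],[0,-0.15,0.1,0,0,0],[0,0,0,0,0,0],[0,0,0,0,0,0],[0,0,0,0,0,0]]'; python3 v.py 23;python3 dial.py 20 21 23
```

```text
time_s: 23.87
tcp_pos: [0.5039, -0.1299, 0.1146]
ee_rot: [[-0.093, -0.996, -0.002], [-0.996, 0.093, -0.0], [0.0, 0.002, -1.0]]
wrist_force: [-0.5, -0.4, 0.5]
gripper_width: 0.003
time_s: 24.28
tcp_pos: [0.5138, -0.1308, 0.1155]
ee_rot: [[-0.093, -0.996, -0.001], [-0.996, 0.093, 0.0], [0.0, 0.001, -1.0]]
wrist_force: [-1.3, 0.6, 0.9]
gripper_width: 0.004
time_s: 24.7
tcp_pos: [0.5236, -0.1316, 0.1115]
ee_rot: [[-0.093, -0.996, 0.001], [-0.996, 0.093, -0.0], [0.0, -0.001, -1.0]]
wrist_force: [-0.5, -0.7, 2.2]
gripper_width: 0.003
time_s: 25.12
tcp_pos: [0.5261, -0.1318, 0.109]
ee_rot: [[-0.093, -0.996, 0.0], [-0.996, 0.093, 0.0], [-0.0, -0.0, -1.0]]
wrist_force: [-0.3, 0.4, -0.3]
gripper_width: 0.003
fix [ 0.0061 -0.0954  0.1091] [-0.2 -0.6  0.5] 25.2167
```

View pics/dial_23.png

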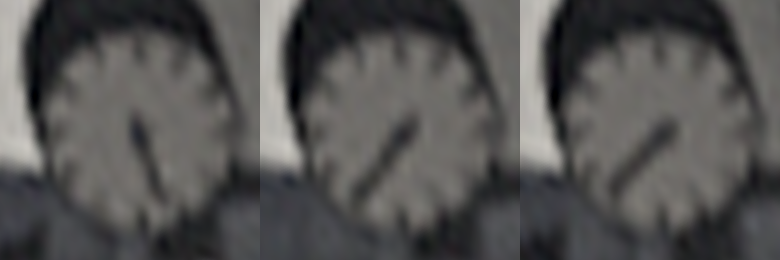

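View pics/w23.png

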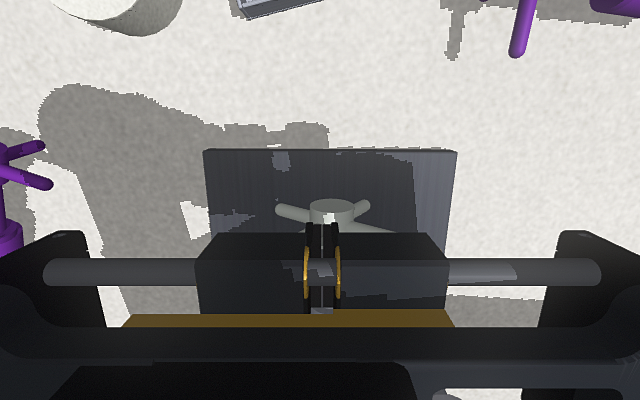

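```bash
python3 - <<'E'
from h import *
t=np.array([.5290,-.0363]);a=np.radians(-5.44);R=np.array([[np.cos(a),-np.sin(a)],[np.sin(a),np.cos(a)]])
F=lambda p:np.append(R@np.array(p[:2])+t,p[2])
out=[]
for n in ('21','23'):
    c=load('s'+n); w=.033; zc=.158;N=400
    src=np.float32([proj(c,F((.008,y,zc+z))) for y,z in((-w,w),(w,w),(w,-w),(-w,-w))])
    H=cv2.getPerspectiveTransform(src,np.float32([(0,0),(N,0),(N,N),(0,N)]))
    o=cv2.warpPerspective(c['frame'],H,(N,N),flags=cv2.INTER_LANCZOS4)[:,:,::-1]
    out.append(np.clip((o.astype(float)-30)*2.6,0,255).astype(np.uint8))
cv2.imwrite('pics/dd.png',np.hstack(out))
E
```

```text
(no output)
```

View pics/dd.png

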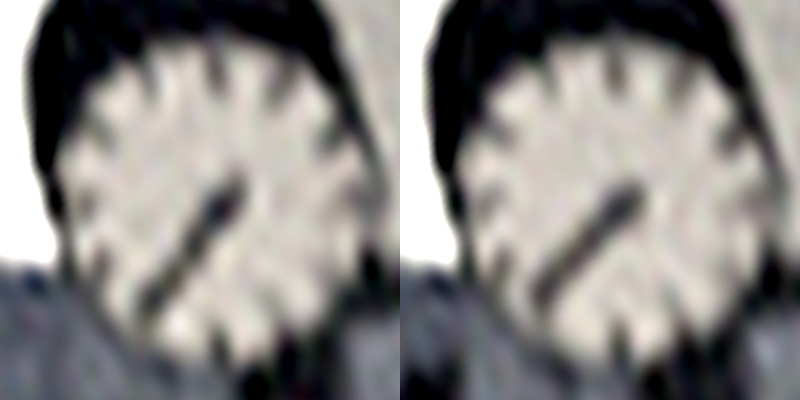

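```bash
cat > needle.py <<'E'
import sys
from h import *
t=np.array([.5290,-.0363]);a=np.radians(-5.44);R=np.array([[np.cos(a),-np.sin(a)],[np.sin(a),np.cos(a)]])
F=lambda p:np.append(R@np.array(p[:2])+t,p[2])
def needle(n):
    c=load('s'+n); w=.033; zc=.158;N=400
    src=np.float32([proj(c,F((.008,y,zc+z))) for y,z in((-w,w),(w,w),(w,-w),(-w,-w))])
    H=cv2.getPerspectiveTransform(src,np.float32([(0,0),(N,0),(N,N),(0,N)]))
    g=cv2.warpPerspective(c['frame'],H,(N,N),flags=cv2.INTER_CUBIC).max(2).astype(float)
    yy,xx=np.mgrid[:N,:N]; r=np.hypot(xx-215,yy-202)
    m=r<105; base=np.percentile(g[m],70); d=np.clip(base-8-g,0,None)*m
    W=d.sum(); mx,my=(d*xx).sum()/W,(d*yy).sum()/W
    C=np.cov(np.c_[xx[d>0],yy[d>0]].T,aweights=d[d>0]); v=np.linalg.eigh(C)[1][:,1]
    if v@np.array([mx-215,my-202])<0: v=-v
    return np.degrees(np.arctan2(v[0],-v[1]))%360,mx,my
if __name__=='__main__':
  for n in sys.argv[1:]:
    A,mx,my=needle(n);print(n,round(A,1),'mm',round(A/10.8,2),round(mx),round(my))
E
python3 needle.py 6 7 9 10 11 12 13 14 15 16 17 18 20 21 22 23
```

```text
6 164.8 mm 15.26 224 233
7 163.9 mm 15.18 223 233
9 164.3 mm 15.21 224 233
10 162.8 mm 15.07 223 234
11 146.4 mm 13.55 229 230
12 112.4 mm 10.41 239 223
13 112.7 mm 10.43 237 222
14 112.0 mm 10.37 238 222
15 111.5 mm 10.32 238 222
16 111.7 mm 10.34 238 222
17 128.3 mm 11.88 237 227
18 128.1 mm 11.86 234 225
20 163.3 mm 15.12 224 234
21 214.0 mm 19.81 203 233
22 215.0 mm 19.91 204 230
23 223.1 mm 20.66 196 233
```

```bash
python3 -m jog '[[0,0.4,-0.3,0,0,0],[0,0.4,-1.5,0,0,0],[0,0,-3,0,0,0],[0,0,-3.5,0,0,0],[0,0,-2,0,0,0]]'; python3 -m jog '[[-3.5,-1.3,-2,0,0,0],[-3.5,-1.5,-2,0,0,0],[0,0,0,0,0,0],[0,0,0,0,0,0],[0,0,0,0,0,0]]'; python3 v.py 24; python3 needle.py 23 24
python3 - <<'E'
from h import *
o=cv2.resize(load('w24')['frame'][75:235,265:425][:,:,::-1],None,fx=3.7,fy=3.7,interpolation=cv2.INTER_CUBIC)
cv2.imwrite('pics/c24.png',o)
E
```

```text
time_s: 25.63
tcp_pos: [0.519, -0.1314, 0.2161]
ee_rot: [[-0.092, -0.996, 0.005], [-0.996, 0.092, -0.001], [0.001, -0.005, -1.0]]
wrist_force: [0.7, 1.0, 1.0]
gripper_width: 0.007
time_s: 26.05
tcp_pos: [0.5507, -0.0654, 0.2508]
ee_rot: [[-0.093, -0.996, -0.001], [-0.996, 0.093, 0.0], [-0.0, 0.001, -1.0]]
wrist_force: [0.2, -0.1, -0.8]
gripper_width: 0.003
fix [ 0.0241 -0.0278  0.2503] [-1.3  0.   0.3] 26.15
23 223.1 mm 20.66 196 233
24 222.8 mm 20.63 197 232
```

View pics/c24.png

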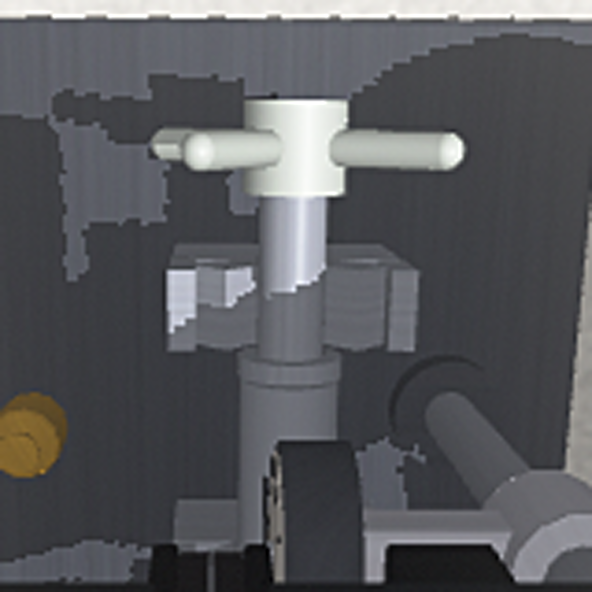

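```bash
python3 -m jog '[[0,0,-2,0,0,0],[0,0,-2,0,0,0],[0,0,-2,0,0,0],[0,0,0,0,0,0],[0,0,0,0,0,0]]'; python3 v.py 25; python3 needle.py 24 25
```

```text
time_s: 26.57
tcp_pos: [0.5513, -0.0664, 0.3117]
ee_rot: [[-0.094, -0.996, 0.001], [-0.996, 0.094, 0.0], [-0.0, -0.001, -1.0]]
wrist_force: [-0.2, -0.2, -1.0]
gripper_width: 0.005
fix [ 0.0243 -0.0277  0.31  ] [ 0.8 -0.1  0.2] 26.6667
24 222.8 mm 20.63 197 232
25 222.9 mm 20.64 195 233
```

View pics/s25.png

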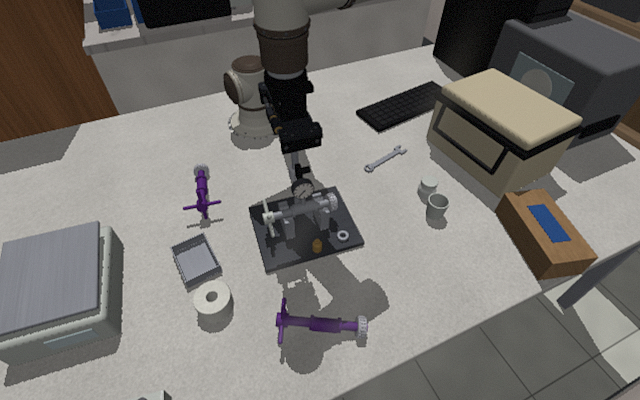

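Everything else is where it was (weight at 317,246, bearing at 343,236). The dial at (302,189) holds steady and the gripper is clear above it.

```bash
python3 -c "
from station import finish_job
print(finish_job())"
```

```text
the job is handed in; nothing more can be done
None
```

I handed the job in at 26.7 s. As far as my checks show, the shaft stands within about 10° of the highest reading, with the plunger resting on it and the robot clear. No verdict was reported.

- **Carriage:** I pushed it down with the shut fingers on top of the fin and then let go. The dial held steady at about 15 mm.
- **Shaft:** I turned it in one direction with four gentle pushes on the cross. The wrist force stayed below about 5 N in the readings I took. The reading fell to its lowest, about 10.4 mm on my measurement, and then rose to about 20.6 mm, where I left it.
- **Last checks:** The reading was steady before and after I drew the robot back. The eccentric's sideways offset in the wrist image and the cross angles both put it about 10° from the top, inside the roughly ±29° allowed. The shaft looked seated, and the loose things I looked at had not moved.
- **Disagreement:** I measured a needle swing of only about 10.3 mm, where nearly 12 mm is expected. I put this down to error in straightening the small, oblique view of the dial. That error applies to both ends, so the lowest and final readings are each uncertain by about 1 mm. I relied mainly on the eccentric's offset and the cross angles.
- **Not checked:** I did not turn the shaft past the highest point to see the reading fall again.

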